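# Level the small shelf with its levelling foot and hold it there

### The arm

A 7-joint arm with a two-finger parallel gripper is mounted at the origin on the work surface; the furniture and walls round the work are solid. World frame = base frame: x ahead of the robot, y to its left, z up, the work surface at z = 0. Lengths are in m, angles in rad, forces in N, time in s.
With the tool pointing down it reaches from about 0.35 to 0.9 m from the base axis. Payload 8.1 kg.
Tool frame: the origin (TCP) lies on the centre line of the jaws, within the pads' length; the fingertips stand 14 mm ahead of it and the grasp point (between the pads) lies 5 mm behind it (arm.tip_reach is the distance from the TCP to the fingertips, in m); z points along the fingers, y is the direction in which the jaws open and shut (so a half turn about z gives the same grasp; the last joint's range is limited). The gripper opens to 92 mm and grips with 3 to 60 N. Pads are 19 mm wide; open, the fingers measure 130 mm over their backs; the gripper's body (75 mm by 190 mm) begins 47 mm behind the grasp point.
Start: joints at [-1.325, 0.434, 0.025, 1.573, -0.012, 1.134, -0.075], TCP at [0.214, 0.587, 0.216] pointing down, gripper open.
Joint ranges: [-2.62, 2.62], [-0.44, 2.09], [-1.27, 1.32], [0.08, 2.57], [-1.32, 4.46], [0.12, 2], [-2.74, 2.74]. Speed limits (rad/s): [2.22, 2.22, 3.01, 3.01, 3.14, 3.14, 3.14].

### API

Orientations are given as a rotation vector (axis times angle).
In Python, from cell import sensors, vision, arm, nets gives the robot as it stands.
- The arm moves only by the shell command python3 -m handwheel 'ROWS' [FORCE]. ROWS is JSON, a list of rows, each an object of numbers: "tx", "ty", "tz": the shift along the tool's x, y, z in cm; "wx", "wy", "wz": the turn, a rotation vector about the tool's x, y, z in degrees; "claw": the opening, from 0 (shut) to 1 (fully open). A call has 1 to 12 rows; each row is the pose to reach, as a shift and turn from the pose commanded when the call began, along the tool's axes at that moment; what a row does not reach only later rows make up. A row lasts 1/12 s, in which the tool goes at most 41.7 mm and 7.16 degrees, less where a joint would pass 70% of its speed; a pose out of reach is approached as far as the arm can. A call with a gripper value outside its range is refused whole. The fingers move at their own pace and stop on an object; FORCE is the grip in N (left out, the last holds). Time passes only in rows, so rows that repeat a pose let the fingers close. It gives the time, the measured TCP pose, the force and the opening at its end, in the units of the state.
- sensors.observe(): the state, without advancing time (a new reading comes with each control period).
- vision.get_image(name): name is "scene" or "side" or "wrist"; returns (picture, depth): 384x512x3 uint8, blue, green, red; 384x512 float32, m along the optical axis (not along the pixel's ray), 0 where there is no reading.
- vision.camera_model(name): a dict with "K" (3x3 intrinsics, pixels), "xyz" and "attitude" of the camera in the world; the wrist camera has in their place "hand_eye" (4x4, takes a point from camera to tool coordinates, whose origin is the TCP and whose axes are the flange's). Camera axes: x right, y down, z forward; pixel columns grow to the right and rows downward; lengths in m; the calibration is good to about 2 mm. A picture is of the moment at which its call begins: read the wrist's pose just before it. camera_model takes no time and is no camera call.
- arm.sign_off(): hands the job in, once; it reports no verdict.
Trained networks look in the newest picture that a camera, given by its name, has taken for a name from the list of things; names that differ only in an ending like _2 or _b are one class to them, and where a whole thing is asked for, a point or a joint stands for the part that bears it (a point fixed in the world has none). Each returns a list of dicts, best first, with "score" (0 to 1); they miss things now and then, are a little off and sometimes report something else, mostly with a low value. They report only what shows in the picture. A call takes as long as a camera call.
- nets.cut_out(label, camera): "region" (384x512 bool, what is visible of it) and "uv" ([column, row] in pixels, amid what is visible of it).
The state is a dict: "clock": time; "joints": joint angles; "dq": joint speeds; "joint_efforts": joint torques, N m; "position": TCP position; "ee_rot": TCP orientation; "force": force on the tool from outside, world axes, zero at the start; "ft_torque": the same for the moment, N m; "width": opening from 0.0 (shut) to 1.0 (fully open).
Only numpy, scipy, OpenCV 4.12 (cv2) and the standard library are available. Lean on these libraries where they do the work, as an engineer would, in place of code of your own. Each camera call takes 0.05 s, during which the arm holds its last target.

### The job

Lay the spirit level lengthwise on the middle of the small aluminium shelf, window up, and let go of it. Then take the orange knob of the shelf's sprung levelling foot, press it fully down and, keeping it down, turn it until the bubble stands centred between the two black lines. Finish while still holding the knob pressed down; leave the two white jars standing where they are.

Things in the scene. Friction and masses are not known exactly. Their poses are not given: they have to be found in the camera images.
- level: Loose spirit level: grey-painted bar 180 x 30 x 28 mm (its x, y, z), black end caps, about 0.2 kg. A green vial lies along the middle of its top and stands 8.5 mm proud of it. Origin: centre of the underside; x along its length, z up. It works either way round. Grip it across its 30 mm width.
- bubble (a point): Centre of the pale bubble (about 22 mm of it seen) in the green vial, 29 mm above the level's underside. It moves only along the level's x; it is centred at x = 0 of level, where it stands between two black lines that are 34 mm apart. It runs toward the higher end, 1.5 mm per mrad of slope, at most 38 mm either way, and takes about 1 s to settle.
- stand: Fixed steel stand of the shelf, base 100 x 300 x 12 mm (x, y, z), standing on the desk. Origin: centre of the underside; y along its length, z up. The shelf turns about a level axle along x at y = +120 mm, z = 45 mm; the levelling foot is at y = -120 mm.
- shelf: Tilting aluminium shelf, 90 x 280 x 10 mm (x, y, z), upper face about 55 mm above the desk. Origin: on the axle, in the shelf's under face; x, y, z as the stand's when level, so the knob is toward -y. It slopes by up to 20 mrad at the start.
- shelf_middle (a point): Middle of the black rubber mat (70 x 190 mm) on the shelf's upper face, where the level's underside centre belongs; axes as the shelf's. It lies 20 mm from the stand's middle toward the axle.
- knob_grip (a point): On the axis of the knob, at the height to grip, 120 mm above the desk as the sprung foot stands up. The knob is an orange bar 48 x 14 x 32 mm (its x, y, z) on a black disc of 46 mm diameter; x along the bar, y across it, z up. The bar's top is 14 mm above this point, the disc's upper face 16 mm below it.
- foot_knob (a joint): Turn of the knob, rad, growing clockwise seen from above; it goes down with the foot, is stiff to turn (0.12 N m) and stays where left. Pressed down, the shelf always starts with the knob's end too low: 0.5 to 1.3 rad clockwise is needed. That raises the knob's end by 15 mrad per rad (bubble 22 mm per rad, toward the knob). Read the bubble to know when to stop.
- foot_press (a joint): How far the sprung foot is pressed down, as the turn of its beam about the axle, rad: 0 up, 0.0208 fully down on its stop, 5 mm lower at the knob (about 3 N starts it, 9 N takes it to the stop; it springs up when let go). Pressing it fully lowers the knob's end of the shelf by 21 mrad (bubble 31 mm away from the knob), so the bubble counts only with the foot down.
- jar_a: White screw-lid sample jar, 74 mm diameter, 87 mm high, on the left; leave alone. Origin: centre of the underside.
- jar_b: White screw-lid sample jar, 74 mm diameter, 87 mm high, on the right; leave alone. Origin: centre of the underside.

How it is judged:
On the way, in this order (a step that is already met when the one before it is completed fails the run):
1. the level lies lengthwise on the middle of the shelf and is let go (z of level in the frame of shelf_middle between -0.006 and 0.006 m and x of level in the frame of shelf_middle between -0.035 and 0.035 m and y of level in the frame of shelf_middle between -0.035 and 0.035 m and angle between the x axis of level and the y axis of stand, either way round below 0.25 rad and angle between level's own z axis and vertical below 0.15 rad and contact force between level and shelf above 0.5 N and contact force between each of the arm, the fingers and level below 0.3 N), for 0.2 s.
2. the knob is pressed fully down (value of joint foot_press above 0.017 rad and contact force between the fingers and foot_knob above 3 N), for 0.2 s.
At the end, for the whole second after the job is handed in: The level lies untouched and window up on the shelf, within 35 mm of the mat's middle in each direction and 0.25 rad of the shelf's length; the fingers hold the knob (over 3 N) with the foot pressed at least 4 of its 5 mm; the bubble's centre is within 5 mm of the vial's middle (between the lines) (all of step 1 and all of step 2 and x of bubble in the frame of level between -0.005 and 0.005 m and linear speed of level below 0.02 m/s); the arm keeps its last pose, push and grip.
It fails at once if a jar is moved by more than 20 mm (distance of any of jar_a, jar_b from where it was at the start of the episode above 0.02 m).
It also fails if it takes over 72 s, if anything falls off the work surface, if the arm or the gripper's body presses on something with over 40 N, if the wrist force passes 120 N, or if a joint passes its speed limit or range.

## Working session

There is one attempt and no reset: what is moved stays moved. The work goes in short steps, Python scripts to look and compute and a shell command to move; the robot and the scene stay as the last step left them, time stands still between calls to the robot, and variables do not carry over. Pictures are saved under pics/ and viewed, and the job is handed in when it is done.

```bash
ls; mkdir -p pics; python3 - <<'E'
from cell import sensors, vision, arm, nets
import cv2, numpy as np
print(sensors.observe())
for n in ["scene","side","wrist"]:
    im,d=vision.get_image(n); cv2.imwrite(f"pics/{n}0.png",im); np.save(f"pics/{n}0.npy",d)
    m=vision.camera_model(n); print(n,{k:np.round(v,4).tolist() for k,v in m.items()})
print(arm.tip_reach)
E
```

```text
pics
{'clock': 0.0, 'joints': array([-1.32461776,  0.4352404 ,  0.02496009,  1.57410327, -0.01158131,
        1.13397806, -0.0750966 ]), 'dq': array([ 8.00448802e-05,  1.56736642e-03, -5.55438514e-04, -1.88087141e-03,
        5.86329370e-04, -8.00849175e-04,  1.37773387e-03]), 'joint_efforts': array([-3.70688440e-04, -6.67835212e+01,  9.85361896e-01, -3.14462543e+01,
       -6.04261877e-02,  4.28035890e-02,  1.89756834e-04]), 'position': array([0.21346812, 0.58685441, 0.21503163]), 'ee_rot': array([-5.45138875e-01, -3.09381093e+00,  2.48157266e-03]), 'force': array([ 0.53282316,  0.58997438, -1.12673649]), 'ft_torque': array([-0.00225549,  0.03926881, -0.02778903]), 'width': 1.001088059330112}
scene {'K': [[432.7878, 0.0, 256.6903], [0.0, 432.7878, 189.4771], [0.0, 0.0, 1.0]], 'xyz': [0.0654, -0.6929, 0.5081], 'attitude': [-2.0152, 0.6194, -0.3748]}
side {'K': [[453.7422, 0.0, 251.581], [0.0, 453.7422, 183.553], [0.0, 0.0, 1.0]], 'xyz': [0.1261, -0.766, 0.8082], 'attitude': [-2.2613, 0.5443, -0.2563]}
wrist {'K': [[309.4255, 0.0, 249.5112], [0.0, 309.4255, 190.8113], [0.0, 0.0, 1.0]], 'hand_eye': [[-0.0006, -0.9641, -0.2656, 0.0717], [1.0, -0.0006, 0.0001, -0.0004], [-0.0003, -0.2656, 0.9641, -0.1679], [0.0, 0.0, 0.0, 1.0]]}
0.014
```

View pics/scene0.png

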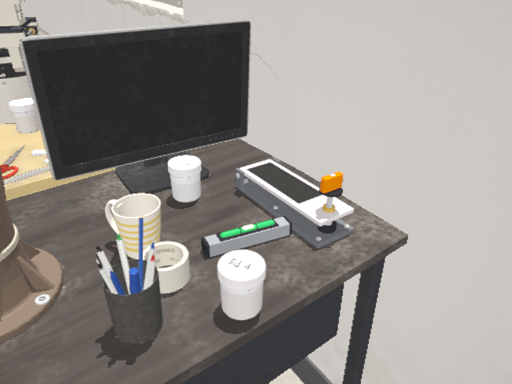

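View pics/side0.png

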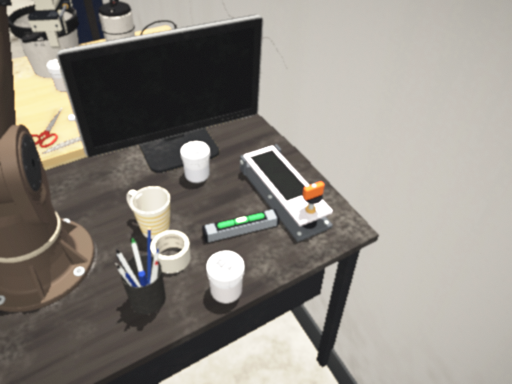

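View pics/wrist0.png

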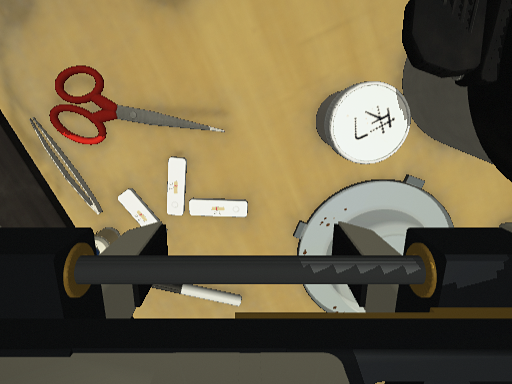

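The scene view shows the level at about (248,236), the shelf with its mat near (285,185), the orange knob at (331,184), and the jars at (185,178) and (241,285). The monitor stands between the arm's start pose and the work. Next I measure them.

```bash
cat > h.py <<'E'
from cell import sensors, vision, arm, nets
import cv2, numpy as np
from scipy.spatial.transform import Rotation as R
def T(pos,rv):
    M=np.eye(4); M[:3,:3]=R.from_rotvec(rv).as_matrix(); M[:3,3]=pos; return M
def campose(n,st=None):
    m=vision.camera_model(n)
    if n=="wrist":
        st=st or sensors.observe()
        return m["K"],T(st["position"],st["ee_rot"])@np.array(m["hand_eye"])
    return m["K"],T(m["xyz"],m["attitude"])
def cloud(n,d,st=None):
    K,M=campose(n,st); K=np.array(K)
    v,u=np.mgrid[0:384,0:512]
    P=np.stack([(u-K[0,2])*d/K[0,0],(v-K[1,2])*d/K[1,1],d],-1)
    W=P@M[:3,:3].T+M[:3,3]; W[d<=0]=np.nan
    return W
def proj(n,p,st=None):
    K,M=campose(n,st); q=np.linalg.inv(M)@np.append(p,1); return (np.array(K)@q[:3]/q[2])[:2]
def ray(n,uv,st=None):
    K,M=campose(n,st); d=M[:3,:3]@np.linalg.inv(K)@np.array([uv[0],uv[1],1.]); return M[:3,3],d/np.linalg.norm(d)
def tri(rays):
    A=np.zeros((3,3)); b=np.zeros(3)
    for o,d in rays:
        Q=np.eye(3)-np.outer(d,d); A+=Q; b+=Q@o
    p=np.linalg.solve(A,b); return p,[np.linalg.norm((np.eye(3)-np.outer(d,d))@(p-o)) for o,d in rays]
E
python3 - <<'E'
from h import *
for n in ["scene","side"]:
    im,d=vision.get_image(n); W=cloud(n,d)
    for l in ["level","shelf","stand","foot_knob","jar_a","bubble"]:
        for r in nets.cut_out(l,n)[:2]:
            w=W[r["region"]]; w=w[~np.isnan(w[:,0])]
            print(n,l,round(r["score"],2),np.round(r["uv"],1),r["region"].sum(),np.round(np.median(w,0),3),np.round(np.percentile(w,3,axis=0),3),np.round(np.percentile(w,97,axis=0),3))
    # monitor: 
    print("mon", np.round(W[[40,30,160,100],[50,240,100,150]] if n=="scene" else W[[60,25,140,90],[65,255,95,160]],3))
E
```

```text
scene level 0.57 [247.6 235. ] 1923 [ 0.434 -0.125  0.024] [ 0.356 -0.144  0.   ] [ 0.527 -0.094  0.036]
scene shelf 0.85 [299.1 193. ] 2907 [ 0.583 -0.09   0.056] [ 0.547 -0.205  0.049] [0.632 0.061 0.06 ]
scene stand 0.84 [301.8 198. ] 5670 [ 0.575 -0.115  0.055] [ 0.541 -0.208  0.006] [0.631 0.061 0.122]
scene foot_knob 0.84 [332.7 188. ] 502 [ 0.587 -0.188  0.116] [ 0.569 -0.203  0.099] [ 0.614 -0.175  0.134]
scene jar_a 0.77 [238.2 283.4] 2763 [ 0.33  -0.275  0.076] [ 0.307 -0.292  0.007] [ 0.368 -0.229  0.087]
mon [[0.225 0.22  0.348]
 [0.642 0.212 0.332]
 [0.279 0.237 0.079]
 [0.408 0.227 0.199]]
side level 0.89 [240.  223.8] 1260 [ 0.436 -0.124  0.026] [ 0.358 -0.143  0.002] [ 0.525 -0.097  0.036]
side shelf 0.64 [282.6 178.7] 2750 [ 0.583 -0.074  0.055] [ 0.546 -0.204  0.047] [0.633 0.065 0.059]
side stand 0.62 [286.2 191.9] 4550 [ 0.576 -0.102  0.054] [ 0.541 -0.208  0.006] [0.633 0.062 0.124]
side foot_knob 0.55 [313.4 192.9] 372 [ 0.588 -0.187  0.117] [ 0.568 -0.202  0.099] [ 0.612 -0.176  0.134]
side foot_knob 0.34 [239.7 225.5] 1273 [ 0.437 -0.124  0.026] [ 0.357 -0.143  0.002] [ 0.526 -0.097  0.036]
side jar_a 0.73 [225.6 276.3] 1598 [ 0.335 -0.272  0.083] [ 0.308 -0.291  0.004] [ 0.372 -0.225  0.087]
side jar_a 0.67 [196.5 162.4] 977 [0.42  0.091 0.073] [0.393 0.077 0.006] [0.454 0.14  0.087]
mon [[0.189 0.228 0.334]
 [0.648 0.211 0.333]
 [0.206 0.241 0.102]
 [0.39  0.231 0.205]]
```

```bash
python3 - <<'E'
from h import *
W={n:cloud(n,np.load(f"pics/{n}0.npy")) for n in ["scene","side"]}
I={n:cv2.imread(f"pics/{n}0.png") for n in W}
def fit(n,m,name):
    w=W[n][m]; w=w[~np.isnan(w[:,0])]
    if len(w)<10: print(name,n,len(w));return
    (c,s,a)=cv2.minAreaRect((w[:,:2]*1000).astype(np.float32)); print(name,n,len(w),np.round(c,1),np.round(s,1),round(a,2),"z",np.round(np.percentile(w[:,2],[2,50,98])*1000,1))
    q=w[:,:2]-np.median(w[:,:2],0); ev,V=np.linalg.eigh(np.cov(q.T)); print("   pca yaw",round(np.degrees(np.arctan2(V[1,1],V[0,1])),2))
for n in W:
    P=W[n]; x,y,z=P[...,0],P[...,1],P[...,2]; im=I[n].astype(int); hsv=cv2.cvtColor(I[n],cv2.COLOR_BGR2HSV)
    box=(x>.34)&(x<.535)&(y>-.17)&(y<-.07)
    fit(n,box&(z>.020)&(z<.045),"level top")
    fit(n,box&(z>.008)&(z<.045),"level all")
    g=box&(hsv[...,1]>120)&(hsv[...,0]>40)&(hsv[...,0]<85); fit(n,g,"vial green")
    bx=(x>.5)&(x<.68)&(y>-.25)&(y<.1)
    fit(n,bx&(z>.04)&(z<.068),"shelf")
    fit(n,bx&(z>.04)&(z<.068)&(im.max(-1)<70),"mat")
    fit(n,bx&(z>.004)&(z<.02),"base")
    o=bx&(hsv[...,1]>150)&(hsv[...,0]<22)&(z>.09); fit(n,o,"knob"); fit(n,o&(z>.128),"knob top")
E
```

```text
level top scene 1125 [ 445.  -117.7] [ 33.2 182.6] 81.06 z [20.5 28.4 36.8]
   pca yaw 170.48
level all scene 1578 [ 444.9 -118.1] [ 33.3 182.8] 80.67 z [ 9.1 26.9 36.6]
   pca yaw 170.4
vial green scene 280 [ 446.3 -116.9] [ 21.  115.9] 78.66 z [29.2 33.7 37. ]
   pca yaw 170.69
shelf scene 3017 [586.9 -67.8] [281.2 115.9] 89.24 z [47.7 55.7 62.7]
   pca yaw 90.27
mat scene 22 [593.5 -35.8] [ 57.4 176. ] 2.36 z [54.4 55.5 57.4]
   pca yaw 103.93
base scene 1989 [548.9 -73.4] [129.7 313.8] 15.14 z [ 5.2 11.3 17.9]
   pca yaw 96.2
knob scene 326 [ 591.7 -183.8] [14.5 50. ] 86.16 z [103.4 119.1 133.8]
   pca yaw 175.24
knob top scene 82 [ 591.1 -184. ] [12.9 46.2] 89.57 z [128.1 131.6 134.1]
   pca yaw 177.8
level top side 874 [ 444.3 -118. ] [ 34.2 182.5] 81.23 z [21.1 28.5 37.2]
   pca yaw 171.09
level all side 1129 [ 444.2 -118. ] [ 34.2 182.6] 81.19 z [ 9.3 27.3 36.8]
   pca yaw 170.96
vial green side 239 [ 445.  -115.9] [ 22.1 116.2] 81.05 z [27.7 32.6 37.6]
   pca yaw 171.21
shelf side 2758 [594.9 -66.6] [114.5 283.4] 3.15 z [48.  55.1 60.7]
   pca yaw 89.0
mat side 1042 [590.6 -37.1] [ 60.9 177.6] 0.6 z [52.1 55.1 58. ]
   pca yaw 89.32
base side 1273 [546.3 -79.9] [121.6 302.8] 16.22 z [ 4.9 10.6 17. ]
   pca yaw 98.94
knob side 226 [ 591.7 -182.7] [15.7 50.7] 89.57 z [102.6 120.6 133.7]
   pca yaw 177.85
knob top side 58 [ 590.3 -182.6] [14.4 46.8] 88.02 z [128.4 131.3 134.6]
   pca yaw -179.37
```

```bash
python3 - <<'E'
import cv2,numpy as np
a=cv2.imread("pics/scene0.png")[160:260,190:360]; b=cv2.imread("pics/side0.png")[140:250,190:360]
cv2.imwrite("pics/crop0.png",np.hstack([cv2.resize(a,(400,300),interpolation=2),cv2.resize(b,(400,300),interpolation=2)]))
E
```

```text
(no output)
```

View pics/crop0.png

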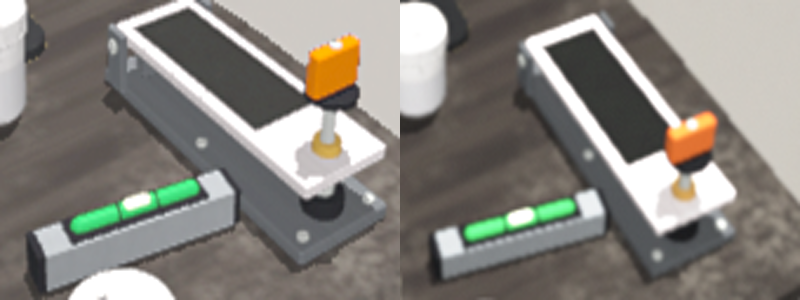

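The level's centre is at (0.445, -0.118), yaw 170.8°, with its top at z 0.028. The shelf runs along world y, the mat's middle is near (0.590, -0.040) at z 0.055, and the knob is at (0.591, -0.183, 0.12). The monitor's top is at z≈0.35, so I lift first and then cross above it.

```bash
python3 -m handwheel '[{"tz":-12},{"tz":-25},{"tz":-25},{"tz":-25},{"tz":-25},{"tz":-25},{"tz":-25},{"tz":-25},{"tz":-25,"wz":-4},{"tz":-25,"wz":-9.2},{"tz":-25,"wz":-10.8},{"tz":-25,"wz":-10.8}]'
```

```text
invalid input
```

```bash
python3 -m handwheel '[{"tx":0,"ty":0,"tz":-21,"wx":0,"wy":0,"wz":0,"claw":1},{"tx":0,"ty":0,"tz":-21,"wx":0,"wy":0,"wz":0,"claw":1},{"tx":0,"ty":0,"tz":-21,"wx":0,"wy":0,"wz":-4,"claw":1},{"tx":0,"ty":0,"tz":-21,"wx":0,"wy":0,"wz":-8,"claw":1},{"tx":0,"ty":0,"tz":-21,"wx":0,"wy":0,"wz":-10.8,"claw":1},{"tx":0,"ty":0,"tz":-21,"wx":0,"wy":0,"wz":-10.8,"claw":1}]'; python3 -c "
from h import *
print(sensors.observe()['joints'].round(3))"
```

```text
clock: 1.43
position: [0.2141, 0.5886, 0.4764]
ee_rot: [0.247, 3.13, 0.019]
force: [-0.2, 0.4, 0.3]
width: 1.003
[-1.319  0.359  0.02   1.062 -0.007  1.707  0.112]
```

```bash
python3 -m handwheel '[{"tx":-34,"ty":-66,"tz":0,"wx":0,"wy":0,"wz":0,"claw":1},{"tx":-34,"ty":-66,"tz":0,"wx":0,"wy":0,"wz":0,"claw":1},{"tx":-34,"ty":-66,"tz":0,"wx":0,"wy":0,"wz":0,"claw":1},{"tx":-34,"ty":-66,"tz":0,"wx":0,"wy":0,"wz":0,"claw":1},{"tx":-34,"ty":-66,"tz":0,"wx":0,"wy":0,"wz":0,"claw":1},{"tx":-34,"ty":-66,"tz":0,"wx":0,"wy":0,"wz":0,"claw":1}]'; python3 -c "
from h import *
print(sensors.observe()['joints'].round(3))"
```

```text
clock: 1.93
position: [0.2914, 0.3476, 0.4675]
ee_rot: [0.252, 3.131, 0.001]
force: [1.1, 0.4, 0.2]
width: 1.003
[-1.084  0.035  0.099  1.49  -0.004  1.616  0.424]
```

```bash
python3 -m handwheel '[{"tx":-22.5,"ty":-43.8,"tz":0,"wx":0,"wy":0,"wz":0,"claw":1},{"tx":-22.5,"ty":-43.8,"tz":0,"wx":0,"wy":0,"wz":0,"claw":1},{"tx":-22.5,"ty":-43.8,"tz":0,"wx":0,"wy":0,"wz":0,"claw":1},{"tx":-22.5,"ty":-43.8,"tz":0,"wx":0,"wy":0,"wz":0,"claw":1},{"tx":-22.5,"ty":-43.8,"tz":0,"wx":0,"wy":0,"wz":0,"claw":1},{"tx":-22.5,"ty":-43.8,"tz":0,"wx":0,"wy":0,"wz":0,"claw":1},{"tx":-22.5,"ty":-43.8,"tz":0,"wx":0,"wy":0,"wz":0,"claw":1},{"tx":-22.5,"ty":-43.8,"tz":0,"wx":0,"wy":0,"wz":0,"claw":1},{"tx":-22.5,"ty":-43.8,"tz":0,"wx":0,"wy":0,"wz":0,"claw":1},{"tx":-22.5,"ty":-43.8,"tz":0,"wx":0,"wy":0,"wz":0,"claw":1},{"tx":-22.5,"ty":-43.8,"tz":0,"wx":0,"wy":0,"wz":0,"claw":1},{"tx":-22.5,"ty":-43.8,"tz":0,"wx":0,"wy":0,"wz":0,"claw":1}]'; python3 -c "
from h import *
print(sensors.observe()['joints'].round(3))"
```

```text
clock: 2.93
position: [0.4432, -0.122, 0.468]
ee_rot: [0.254, 3.129, 0.0]
force: [0.3, 1.0, -0.3]
width: 1.004
[-0.606  0.011  0.793  1.518 -0.008  1.615  1.595]
```

```bash
python3 -m handwheel '[{"tx":0,"ty":0,"tz":26.8,"wx":0,"wy":0,"wz":0,"claw":1},{"tx":0,"ty":0,"tz":26.8,"wx":0,"wy":0,"wz":0,"claw":1},{"tx":0,"ty":0,"tz":26.8,"wx":0,"wy":0,"wz":0,"claw":1},{"tx":0,"ty":0,"tz":26.8,"wx":0,"wy":0,"wz":0,"claw":1},{"tx":0,"ty":0,"tz":26.8,"wx":0,"wy":0,"wz":0,"claw":1},{"tx":0,"ty":0,"tz":26.8,"wx":0,"wy":0,"wz":0,"claw":1},{"tx":0,"ty":0,"tz":26.8,"wx":0,"wy":0,"wz":0,"claw":1},{"tx":0,"ty":0,"tz":26.8,"wx":0,"wy":0,"wz":0,"claw":1},{"tx":0,"ty":0,"tz":26.8,"wx":0,"wy":0,"wz":0,"claw":1}]'; python3 - <<'E'
from h import *
st=sensors.observe(); im,d=vision.get_image("wrist"); cv2.imwrite("pics/wrist1.png",im)
P=cloud("wrist",d,st); x,y,z=P[...,0],P[...,1],P[...,2]; hsv=cv2.cvtColor(im,cv2.COLOR_BGR2HSV)
print(st["position"].round(4),st["ee_rot"].round(3),st["joints"].round(3))
def fit(m,name):
    w=P[m]; w=w[~np.isnan(w[:,0])]
    if len(w)<10: print(name,len(w));return
    (c,s,a)=cv2.minAreaRect((w[:,:2]*1000).astype(np.float32)); print(name,len(w),np.round(c,1),np.round(s,1),round(a,2),"z",np.round(np.percentile(w[:,2],[2,50,98])*1000,1))
box=(x>.34)&(x<.55)&(y>-.19)&(y<-.05)
fit(box&(z>.020)&(z<.045),"level"); fit(box&(hsv[...,1]>120)&(hsv[...,0]>40)&(hsv[...,0]<85),"vial")
fit((x>.5)&(x<.68)&(z>.045)&(z<.068)&(im.max(-1)<70),"mat")
E
```

```text
clock: 3.68
position: [0.443, -0.1188, 0.1995]
ee_rot: [-0.253, -3.13, 0.001]
force: [-0.6, -1.1, 1.4]
width: 0.999
[ 0.443  -0.1188  0.1995] [-2.53e-01 -3.13e+00  1.00e-03] [-0.514  0.206  0.791  2.027 -0.175  0.978  1.775]
level 4209 [ 445.4 -115.8] [ 30.2 181.6] 80.97 z [25.2 29.  36.2]
vial 1106 [ 445.4 -116.1] [ 14.3 114.3] 81.19 z [29.3 33.8 36.2]
mat 2645 [594.8 -71. ] [125.1  38. ] 79.87 z [53.8 55.3 56.8]
```

View pics/wrist1.png

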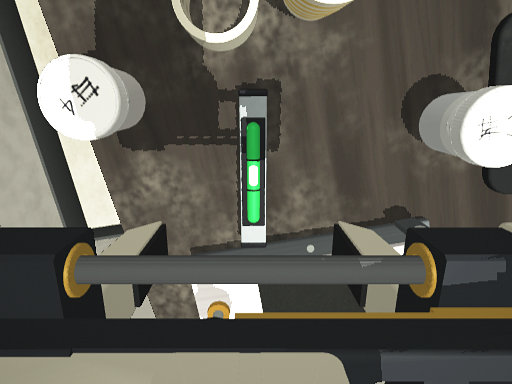

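The wrist view shows the level upright in the picture, rows 90–245 at column 253, between the jaws' line. It measures (0.4454, -0.116), yaw 171°, which agrees with the fixed cameras. I descend and grip.

```bash
python3 -m handwheel '[{"tx":-0.2,"ty":0.3,"tz":4,"wx":0,"wy":0,"wz":0,"claw":1},{"tx":-0.2,"ty":0.3,"tz":8,"wx":0,"wy":0,"wz":0,"claw":1},{"tx":-0.2,"ty":0.3,"tz":12,"wx":0,"wy":0,"wz":0,"claw":1},{"tx":-0.2,"ty":0.3,"tz":15,"wx":0,"wy":0,"wz":0,"claw":1},{"tx":-0.2,"ty":0.3,"tz":17,"wx":0,"wy":0,"wz":0,"claw":1},{"tx":-0.2,"ty":0.3,"tz":18,"wx":0,"wy":0,"wz":0,"claw":1},{"tx":-0.2,"ty":0.3,"tz":18,"wx":0,"wy":0,"wz":0,"claw":1},{"tx":-0.2,"ty":0.3,"tz":18,"wx":0,"wy":0,"wz":0,"claw":0.3},{"tx":-0.2,"ty":0.3,"tz":18,"wx":0,"wy":0,"wz":0,"claw":0.15},{"tx":-0.2,"ty":0.3,"tz":18,"wx":0,"wy":0,"wz":0,"claw":0.15},{"tx":-0.2,"ty":0.3,"tz":18,"wx":0,"wy":0,"wz":0,"claw":0.15},{"tx":-0.2,"ty":0.3,"tz":18,"wx":0,"wy":0,"wz":0,"claw":0.15}]' 30
```

```text
clock: 4.73
position: [0.4465, -0.1158, 0.0203]
ee_rot: [0.251, 3.13, 0.0]
force: [-0.4, 1.0, 0.2]
width: 0.687
```

```bash
python3 -m handwheel '[{"tx":0,"ty":0,"tz":0,"wx":0,"wy":0,"wz":0,"claw":0.15},{"tx":0,"ty":0,"tz":0,"wx":0,"wy":0,"wz":0,"claw":0.15},{"tx":0,"ty":0,"tz":0,"wx":0,"wy":0,"wz":0,"claw":0.15},{"tx":0,"ty":0,"tz":0,"wx":0,"wy":0,"wz":0,"claw":0.15},{"tx":0,"ty":0,"tz":0,"wx":0,"wy":0,"wz":0,"claw":0.15},{"tx":0,"ty":0,"tz":0,"wx":0,"wy":0,"wz":0,"claw":0.15},{"tx":0,"ty":0,"tz":0,"wx":0,"wy":0,"wz":0,"claw":0.15},{"tx":0,"ty":0,"tz":0,"wx":0,"wy":0,"wz":0,"claw":0.15},{"tx":0,"ty":0,"tz":0,"wx":0,"wy":0,"wz":0,"claw":0.15}]' 30
```

```text
clock: 5.48
position: [0.4458, -0.116, 0.0195]
ee_rot: [-0.252, -3.131, -0.0]
force: [0.6, 0.2, 0.1]
width: 0.155
```

The opening is 0.155, which is less than the level's width of 0.33, so I look.

```bash
python3 - <<'E'
from h import *
im,d=vision.get_image("scene"); im2,d2=vision.get_image("side"); im3,_=vision.get_image("wrist")
cv2.imwrite("pics/g1.png",np.hstack([cv2.resize(im[120:320,150:400],(400,320)),cv2.resize(im2[120:320,150:400],(400,320))])); cv2.imwrite("pics/g1w.png",im3)
print(sensors.observe())
E
```

```text
{'clock': 5.6333, 'joints': array([-0.28419682,  0.51022865,  0.56750565,  2.20107092, -0.51649324,
        0.56049429,  2.08222668]), 'dq': array([-0.0008156 , -0.00195218, -0.001059  , -0.00272063, -0.00048539,
       -0.00079807, -0.0001551 ]), 'joint_efforts': array([ 1.81725663e-03, -5.08046257e+01,  8.01283479e+00, -1.59853059e+01,
        4.76050680e-02,  5.50387613e-02, -1.41263308e-04]), 'position': array([ 0.44576703, -0.11598402,  0.01948405]), 'ee_rot': array([-2.51626511e-01, -3.13149513e+00, -1.27232342e-05]), 'force': array([-0.10516502, -0.95005814,  0.3460997 ]), 'ft_torque': array([-0.0181231 , -0.00840387, -0.02661738]), 'width': 0.15236613574941443}
```

View pics/g1.png

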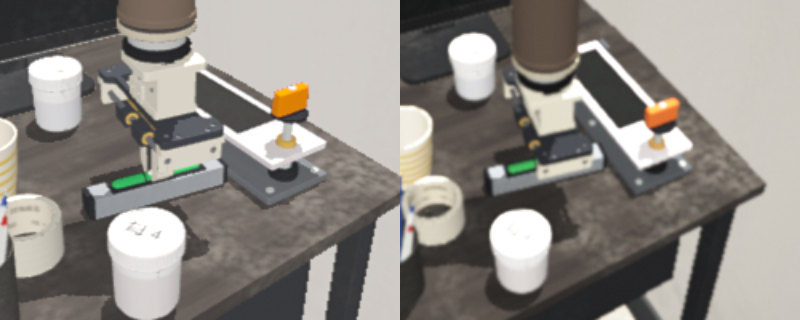

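View pics/g1w.png

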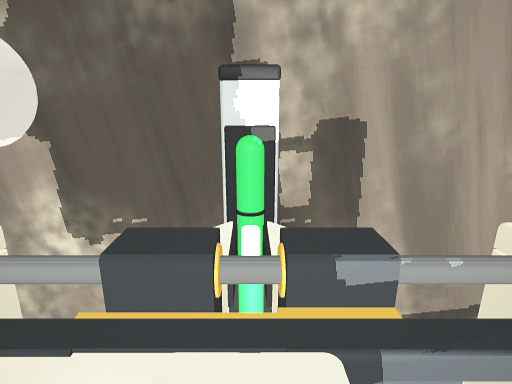

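```bash
python3 - <<'E'
from h import *
im,d=vision.get_image("wrist"); st=sensors.observe()
P=cloud("wrist",d,st); M=T(st["position"],st["ee_rot"]); Q=(P-M[:3,3])@M[:3,:3]
cv2.imwrite("pics/g2w.png",cv2.resize(im[190:330,170:330],(800,700),interpolation=2)[:600])
for r in (222,228,235,245,268,300): print(r,[(c,im[r,c].tolist(),(Q[r,c]*1000).round(0).tolist()) for c in (180,212,222,228,234,240,250,262,268,274,280,290)])
E
```

```text
222 [(180, [81, 89, 97], [-1.0, -45.0, 20.0]), (212, [82, 94, 99], [-2.0, -25.0, 22.0]), (222, [78, 89, 93], [-1.0, -18.0, 20.0]), (228, [209, 238, 241], [11.0, -12.0, -12.0]), (234, [56, 55, 54], [11.0, -9.0, -10.0]), (240, [119, 240, 70], [12.0, -5.0, -13.0]), (250, [133, 249, 80], [13.0, -0.0, -17.0]), (262, [110, 233, 64], [11.0, 6.0, -12.0]), (268, [231, 248, 251], [11.0, 10.0, -11.0]), (274, [186, 194, 188], [9.0, 13.0, -7.0]), (280, [121, 136, 146], [-1.0, 19.0, 20.0]), (290, [71, 79, 81], [-1.0, 26.0, 21.0])]
228 [(180, [64, 64, 60], [37.0, -21.0, -82.0]), (212, [64, 64, 60], [36.0, -12.0, -80.0]), (222, [229, 245, 246], [11.0, -15.0, -19.0]), (228, [229, 244, 246], [12.0, -11.0, -21.0]), (234, [51, 53, 52], [10.0, -8.0, -18.0]), (240, [110, 237, 57], [9.0, -5.0, -14.0]), (250, [255, 255, 255], [10.0, -0.0, -17.0]), (262, [96, 198, 59], [8.0, 6.0, -12.0]), (268, [239, 254, 255], [11.0, 9.0, -20.0]), (274, [229, 244, 246], [11.0, 12.0, -20.0]), (280, [112, 127, 125], [36.0, 9.0, -81.0]), (290, [65, 64, 61], [36.0, 12.0, -81.0])]
235 [(180, [63, 62, 58], [37.0, -20.0, -87.0]), 
[... 1360 characters left out ...]
), (268, [160, 164, 162], [30.0, 5.0, -93.0]), (274, [162, 166, 163], [29.0, 6.0, -92.0]), (280, [142, 163, 170], [29.0, 8.0, -93.0]), (290, [85, 82, 76], [33.0, 10.0, -99.0])]
300 [(180, [86, 82, 78], [24.0, -18.0, -99.0]), (212, [86, 82, 78], [24.0, -10.0, -100.0]), (222, [215, 242, 246], [9.0, -10.0, -77.0]), (228, [66, 67, 65], [-6.0, -9.0, -56.0]), (234, [91, 89, 87], [-38.0, -9.0, -10.0]), (240, [150, 255, 89], [-36.0, -6.0, -13.0]), (250, [220, 255, 131], [-34.0, -0.0, -16.0]), (262, [164, 255, 94], [-38.0, 7.0, -10.0]), (268, [75, 77, 75], [-6.0, 7.0, -56.0]), (274, [203, 228, 230], [2.0, 9.0, -67.0]), (280, [54, 53, 49], [15.0, 9.0, -86.0]), (290, [86, 82, 76], [24.0, 10.0, -99.0])]
```

View pics/g2w.png

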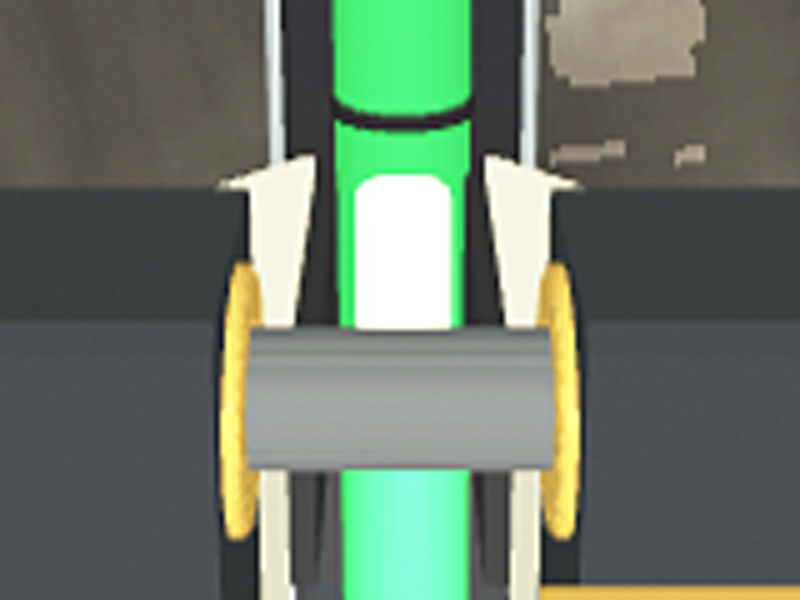

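```bash
python3 - <<'E'
from h import *
d=np.load("pics/wrist0.npy"); im=cv2.imread("pics/wrist0.png")
K=np.array(vision.camera_model("wrist")["K"]); H=np.array(vision.camera_model("wrist")["hand_eye"])
v,u=np.mgrid[0:384,0:512]
P=np.stack([(u-K[0,2])*d/K[0,0],(v-K[1,2])*d/K[1,1],d],-1); Q=P@H[:3,:3].T+H[:3,3]
for r in (222,226,230,240,250): print(r,[(c,im[r,c].tolist(),(Q[r,c]*1000).round(0).tolist()) for c in (100,110,120,130,140,150,156,160,164,168,172)])
st=sensors.observe(); print(st['clock'])
E
```

```text
222 [(100, [95, 151, 178], [-71.0, -190.0, 201.0]), (110, [93, 146, 170], [-71.0, -178.0, 201.0]), (120, [90, 149, 177], [-71.0, -165.0, 200.0]), (130, [96, 155, 181], [-72.0, -153.0, 203.0]), (140, [236, 242, 242], [-67.0, -136.0, 192.0]), (150, [240, 246, 246], [-68.0, -124.0, 193.0]), (156, [128, 142, 144], [12.0, -50.0, -13.0]), (160, [67, 80, 82], [11.0, -48.0, -12.0]), (164, [91, 143, 165], [-71.0, -109.0, 202.0]), (168, [97, 151, 175], [-71.0, -104.0, 201.0]), (172, [98, 152, 176], [-71.0, -99.0, 201.0])]
226 [(100, [93, 144, 165], [-76.0, -191.0, 200.0]), (110, [90, 139, 159], [-76.0, -178.0, 201.0]), (120, [90, 147, 171], [-77.0, -166.0, 203.0]), (130, [94, 155, 182], [-76.0, -152.0, 200.0]), (140, [43, 71, 84], [11.0, -57.0, -17.0]), (150, [72, 86, 89], [12.0, -52.0, -18.0]), (156, [73, 88, 91], [12.0, -49.0, -18.0]), (160, [13, 14, 13], [10.0, -48.0, -14.0]), (164, [7, 4, 4], [9.0, -46.0, -13.0]), (168, [97, 151, 173], [-76.0, -104.0, 201.0]), (172, [97, 152, 176], [-76.0, -99.0, 200.0])]
230 [(100, [45, 71, 83], [-77.0, -186.0, 190.0]), (110, [53, 76, 85], [-77.0, -174.0,
[... 681 characters left out ...]
2, 11, 11], [8.0, -46.0, -27.0]), (160, [9, 8, 8], [5.0, -46.0, -21.0]), (164, [9, 10, 10], [2.0, -46.0, -15.0]), (168, [95, 159, 185], [-96.0, -106.0, 202.0]), (172, [95, 152, 177], [-96.0, -101.0, 202.0])]
250 [(100, [207, 234, 237], [-89.0, -172.0, 158.0]), (110, [72, 86, 88], [72.0, -0.0, -168.0]), (120, [73, 88, 90], [11.0, -57.0, -45.0]), (130, [74, 88, 90], [11.0, -52.0, -45.0]), (140, [61, 73, 75], [11.0, -48.0, -44.0]), (150, [10, 10, 10], [7.0, -46.0, -37.0]), (156, [10, 9, 9], [4.0, -46.0, -30.0]), (160, [10, 11, 11], [0.0, -46.0, -22.0]), (164, [8, 8, 7], [-4.0, -47.0, -15.0]), (168, [100, 166, 195], [-110.0, -106.0, 200.0]), (172, [93, 153, 180], [-109.0, -101.0, 199.0])]
5.6833
```

The wrist depth shows the fingertips 11–12 mm *behind* the reported TCP, where the text puts them 14 mm ahead. At the start pose the spot where the stated tip would be (row 209) shows only table. So the fingers closed around the vial, above the bar, and at 14 mm they weren't pressing on anything. I open and go about 25 mm lower while watching the force.

```bash
python3 -m handwheel '[{"tx":0,"ty":0,"tz":0,"wx":0,"wy":0,"wz":0,"claw":0.6},{"tx":0,"ty":0,"tz":0,"wx":0,"wy":0,"wz":0,"claw":0.6},{"tx":0,"ty":0,"tz":0,"wx":0,"wy":0,"wz":0,"claw":0.6},{"tx":0,"ty":0,"tz":0,"wx":0,"wy":0,"wz":0,"claw":0.6},{"tx":0,"ty":0,"tz":0,"wx":0,"wy":0,"wz":0,"claw":0.6},{"tx":0,"ty":0,"tz":0,"wx":0,"wy":0,"wz":0,"claw":0.6},{"tx":0,"ty":0,"tz":0,"wx":0,"wy":0,"wz":0,"claw":0.6},{"tx":0,"ty":0,"tz":0,"wx":0,"wy":0,"wz":0,"claw":0.6}]'; python3 - <<'E'
from h import *
st=sensors.observe(); im,d=vision.get_image("wrist"); cv2.imwrite("pics/g3w.png",im)
P=cloud("wrist",d,st); M=T(st["position"],st["ee_rot"]); Q=(P-M[:3,3])@M[:3,:3]*1000
# finger points: |y| 20..45, z>-60
m=(abs(Q[...,0])<25)&(abs(Q[...,1])>22)&(abs(Q[...,1])<60)&(Q[...,2]>-60)&(Q[...,2]<10)
print(m.sum(),np.percentile(Q[m][:,2],[50,90,98,100]))
im,_=vision.get_image("scene"); cv2.imwrite("pics/g3s.png",cv2.resize(im[150:270,180:320],(700,600),interpolation=2))
E
```

```text
clock: 6.35
position: [0.4458, -0.1159, 0.0195]
ee_rot: [-0.252, -3.131, -0.0]
force: [0.7, 0.1, 0.3]
width: 0.596
3141 [-35.69086474 -17.65406122 -11.7194123   -9.21892438]
```

View pics/g3s.png

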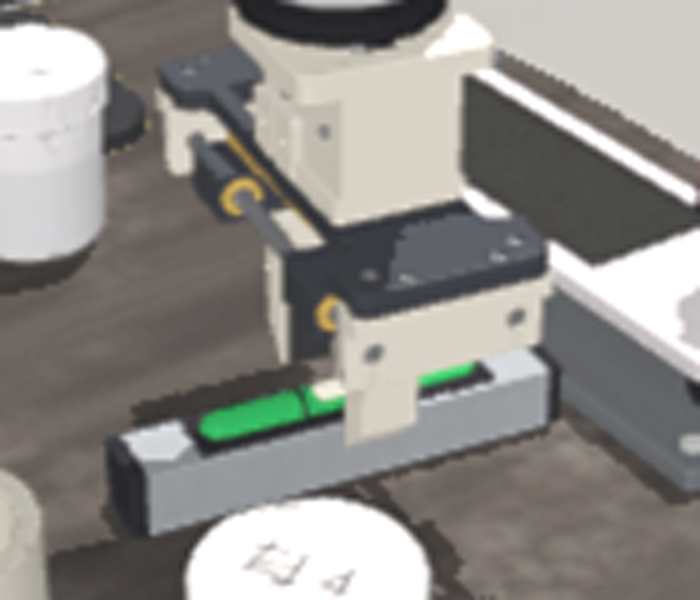

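View pics/g3w.png

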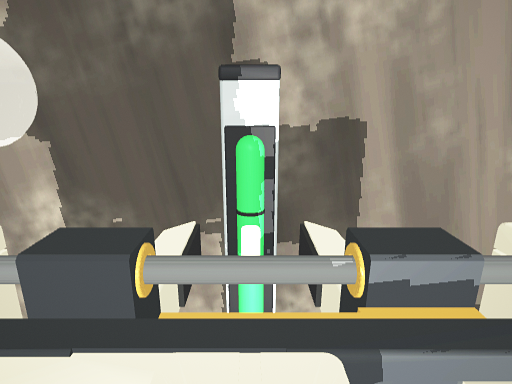

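The scene view shows the open fingertip (about (385,435) in the crop) hanging at the height of the bar's top, which agrees with the wrist depth of tips at TCP −10 to −12 mm. I lower 2.3 cm and grip.

```bash
python3 -m handwheel '[{"tx":0,"ty":0,"tz":1,"wx":0,"wy":0,"wz":0,"claw":0.6},{"tx":0,"ty":0,"tz":1.7,"wx":0,"wy":0,"wz":0,"claw":0.6},{"tx":0,"ty":0,"tz":2.3,"wx":0,"wy":0,"wz":0,"claw":0.6},{"tx":0,"ty":0,"tz":2.3,"wx":0,"wy":0,"wz":0,"claw":0.2},{"tx":0,"ty":0,"tz":2.3,"wx":0,"wy":0,"wz":0,"claw":0.2},{"tx":0,"ty":0,"tz":2.3,"wx":0,"wy":0,"wz":0,"claw":0.2},{"tx":0,"ty":0,"tz":2.3,"wx":0,"wy":0,"wz":0,"claw":0.2},{"tx":0,"ty":0,"tz":2.3,"wx":0,"wy":0,"wz":0,"claw":0.2},{"tx":0,"ty":0,"tz":2.3,"wx":0,"wy":0,"wz":0,"claw":0.2},{"tx":0,"ty":0,"tz":2.3,"wx":0,"wy":0,"wz":0,"claw":0.2},{"tx":0,"ty":0,"tz":2.3,"wx":0,"wy":0,"wz":0,"claw":0.2}]' 30
```

```text
clock: 7.37
position: [0.4459, -0.116, -0.0033]
ee_rot: [0.252, 3.131, 0.0]
force: [-0.1, 0.3, 1.3]
width: 0.325
```

The opening is 0.325, i.e. 30 mm, so the level is held. I lift, turn it, and carry it over the shelf.

```bash
python3 -m handwheel '[{"tx":0,"ty":0,"tz":-1.5,"wx":0,"wy":0,"wz":0,"claw":0.2},{"tx":0,"ty":0,"tz":-4,"wx":0,"wy":0,"wz":0,"claw":0.2},{"tx":0,"ty":0,"tz":-7,"wx":0,"wy":0,"wz":0,"claw":0.2},{"tx":0,"ty":0,"tz":-10,"wx":0,"wy":0,"wz":0,"claw":0.2},{"tx":0,"ty":0,"tz":-13,"wx":0,"wy":0,"wz":0,"claw":0.2},{"tx":0,"ty":0,"tz":-15,"wx":0,"wy":0,"wz":0,"claw":0.2},{"tx":0,"ty":0,"tz":-16,"wx":0,"wy":0,"wz":0,"claw":0.2},{"tx":0,"ty":0,"tz":-16,"wx":0,"wy":0,"wz":0,"claw":0.2}]'
python3 -m handwheel '[{"tx":-1,"ty":1,"tz":0,"wx":0,"wy":0,"wz":6,"claw":0.2},{"tx":-2.5,"ty":2,"tz":0,"wx":0,"wy":0,"wz":13,"claw":0.2},{"tx":-4,"ty":3,"tz":0,"wx":0,"wy":0,"wz":20,"claw":0.2},{"tx":-5.5,"ty":4,"tz":0,"wx":0,"wy":0,"wz":27,"claw":0.2},{"tx":-7,"ty":5,"tz":0,"wx":0,"wy":0,"wz":34,"claw":0.2},{"tx":-8.5,"ty":6,"tz":0,"wx":0,"wy":0,"wz":41,"claw":0.2},{"tx":-10,"ty":7,"tz":0,"wx":0,"wy":0,"wz":48,"claw":0.2},{"tx":-11.5,"ty":8,"tz":0,"wx":0,"wy":0,"wz":55,"claw":0.2},{"tx":-12.5,"ty":9,"tz":0,"wx":0,"wy":0,"wz":62,"claw":0.2},{"tx":-13.1,"ty":9.8,"tz":0,"wx":0,"wy":0,"wz":69,"claw":0.2},{"tx":-13.1,"ty":9.8,"tz":0,"wx":0,"wy":0,"wz":75,"claw":0.2},{"tx":-13.1,"ty":9.8,"tz":0,"wx":0,"wy":0,"wz":80.8,"claw":0.2}]'
python3 - <<'E'
from h import *
st=sensors.observe(); im,d=vision.get_image("wrist"); cv2.imwrite("pics/p1w.png",im)
im,_=vision.get_image("scene"); cv2.imwrite("pics/p1s.png",im)
E
```

```text
clock: 8.03
position: [0.4469, -0.1159, 0.158]
ee_rot: [0.251, 3.128, 0.001]
force: [-0.2, -1.2, -2.1]
width: 0.324
clock: 9.03
position: [0.5903, -0.0395, 0.1539]
ee_rot: [-2.225, -2.216, 0.004]
force: [-0.0, 0.4, -2.3]
width: 0.32
```

View pics/p1w.png

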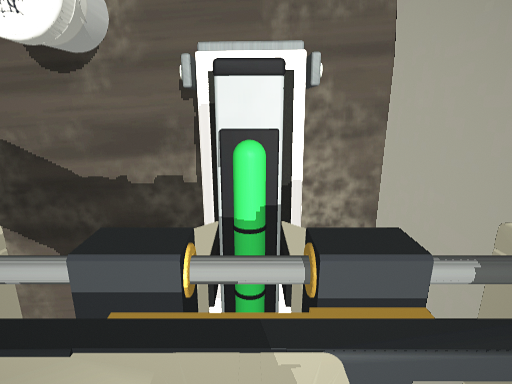

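View pics/p1s.png

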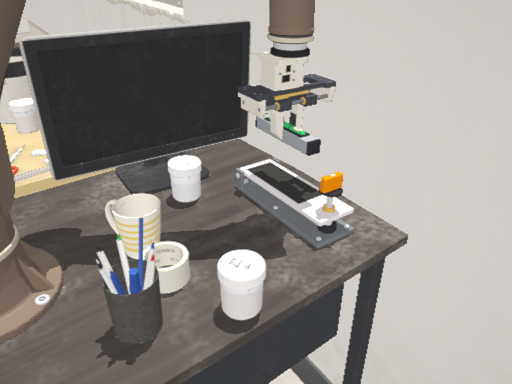

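The wrist view shows the level held in line over the shelf (columns 215–285 inside the rails 200–305), and the scene view shows the same. I lower it onto the mat.

```bash
python3 -m handwheel '[{"tx":0,"ty":0,"tz":2,"wx":0,"wy":0,"wz":0,"claw":0.2},{"tx":0,"ty":0,"tz":4.5,"wx":0,"wy":0,"wz":0,"claw":0.2},{"tx":0,"ty":0,"tz":7,"wx":0,"wy":0,"wz":0,"claw":0.2},{"tx":0,"ty":0,"tz":8.5,"wx":0,"wy":0,"wz":0,"claw":0.2},{"tx":0,"ty":0,"tz":9.3,"wx":0,"wy":0,"wz":0,"claw":0.2},{"tx":0,"ty":0,"tz":9.8,"wx":0,"wy":0,"wz":0,"claw":0.2},{"tx":0,"ty":0,"tz":9.8,"wx":0,"wy":0,"wz":0,"claw":0.2},{"tx":0,"ty":0,"tz":9.8,"wx":0,"wy":0,"wz":0,"claw":0.2}]'
```

```text
clock: 9.8
position: [0.5911, -0.0405, 0.0589]
ee_rot: [2.22, 2.222, 0.0]
force: [-0.7, 0.6, -1.1]
width: 0.324
```

```bash
python3 -m handwheel '[{"tx":0,"ty":0,"tz":0.3,"wx":0,"wy":0,"wz":0,"claw":0.2},{"tx":0,"ty":0,"tz":0.5,"wx":0,"wy":0,"wz":0,"claw":0.2},{"tx":0,"ty":0,"tz":0.6,"wx":0,"wy":0,"wz":0,"claw":0.2},{"tx":0,"ty":0,"tz":0.6,"wx":0,"wy":0,"wz":0,"claw":0.2}]'; python3 - <<'E'
from h import *
im,d=vision.get_image("side"); im2,_=vision.get_image("scene"); print(sensors.observe()["force"])
cv2.imwrite("pics/p2.png",np.hstack([cv2.resize(im2[130:250,220:380],(400,300),interpolation=2),cv2.resize(im[130:250,220:380],(400,300),interpolation=2)]))
E
```

```text
clock: 10.13
position: [0.5912, -0.04, 0.0529]
ee_rot: [2.22, 2.222, 0.001]
force: [0.1, 1.6, 1.3]
width: 0.322
[0.76888424 0.47362233 0.76478567]
```

View pics/p2.png

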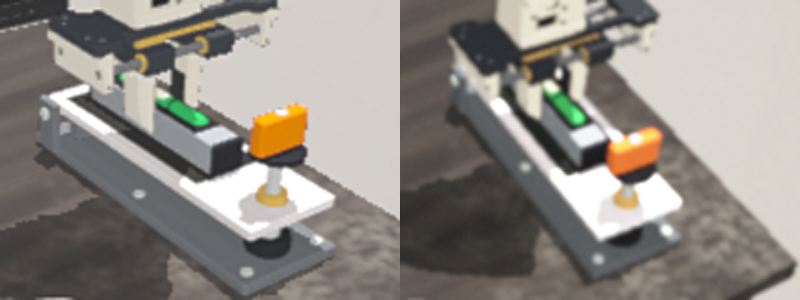

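The level sits on the mat: the force went from −2 N to about +1 N at the predicted height. I open and rise.

```bash
python3 -m handwheel '[{"tx":0,"ty":0,"tz":0,"wx":0,"wy":0,"wz":0,"claw":0.4},{"tx":0,"ty":0,"tz":0,"wx":0,"wy":0,"wz":0,"claw":0.6},{"tx":0,"ty":0,"tz":0,"wx":0,"wy":0,"wz":0,"claw":0.6},{"tx":0,"ty":0,"tz":0,"wx":0,"wy":0,"wz":0,"claw":0.6},{"tx":0,"ty":0,"tz":0,"wx":0,"wy":0,"wz":0,"claw":0.6},{"tx":0,"ty":0,"tz":0,"wx":0,"wy":0,"wz":0,"claw":0.6},{"tx":0,"ty":0,"tz":0,"wx":0,"wy":0,"wz":0,"claw":0.6}]'
python3 -m handwheel '[{"tx":0,"ty":0,"tz":-3,"wx":0,"wy":0,"wz":0,"claw":0.6},{"tx":0,"ty":0,"tz":-7,"wx":0,"wy":0,"wz":0,"claw":0.6},{"tx":0,"ty":0,"tz":-11,"wx":0,"wy":0,"wz":0,"claw":0.6},{"tx":0,"ty":0,"tz":-15,"wx":0,"wy":0,"wz":0,"claw":0.6},{"tx":0,"ty":0,"tz":-17,"wx":0,"wy":0,"wz":0,"claw":0.6},{"tx":0,"ty":0,"tz":-17,"wx":0,"wy":0,"wz":0,"claw":0.6},{"tx":0,"ty":0,"tz":-17,"wx":0,"wy":0,"wz":0,"claw":0.6}]'
python3 - <<'E'
from h import *
st=sensors.observe(); im3,d3=vision.get_image("wrist"); cv2.imwrite("pics/p3w.png",im3)
im,d=vision.get_image("side"); im2,d2=vision.get_image("scene")
cv2.imwrite("pics/p3.png",np.hstack([cv2.resize(im2[130:250,220:380],(400,300),interpolation=2),cv2.resize(im[130:250,220:380],(400,300),interpolation=2)]))
for n,I,D in (("scene",im2,d2),("side",im,d),("wrist",im3,d3)):
    P=cloud(n,D,st); x,y,z=P[...,0],P[...,1],P[...,2]; hsv=cv2.cvtColor(I,cv2.COLOR_BGR2HSV)
    def fit(m,name):
        w=P[m]; w=w[~np.isnan(w[:,0])]
        if len(w)<10: print(n,name,len(w));return
        (c,s,a)=cv2.minAreaRect((w[:,:2]*1000).astype(np.float32)); print(n,name,len(w),np.round(c,1),np.round(s,1),round(a,2),"z",np.round(np.percentile(w[:,2],[2,50,98])*1000,1))
    bx=(x>.5)&(x<.68)&(y>-.25)&(y<.1)
    fit(bx&(z>.074)&(z<.098)&(y>-.155),"level top"); fit(bx&(hsv[...,1]>120)&(hsv[...,0]>40)&(hsv[...,0]<85)&(z>.075),"vial")
    o=bx&(hsv[...,1]>150)&(hsv[...,0]<22)&(z>.09); fit(o,"knob"); fit(o&(z>.128),"knobtop")
E
```

```text
clock: 10.82
position: [0.5907, -0.0402, 0.0525]
ee_rot: [-2.221, -2.222, 0.0]
force: [-0.1, -0.1, -0.7]
width: 0.596
clock: 11.4
position: [0.5914, -0.0402, 0.2236]
ee_rot: [2.22, 2.221, 0.003]
force: [-0.3, -0.2, -0.5]
width: 0.6
scene level top 779 [589.8 -42.7] [183.9  33.6] 89.66 z [74.7 84.  92.5]
scene vial 179 [592.4 -42.8] [114.5  21.8] 89.99 z [85.2 89.4 93.1]
scene knob 322 [ 568.2 -134.7] [ 44.2 136.3] 23.92 z [103.6 119.4 133.9]
scene knobtop 74 [ 568.2 -133.8] [ 42.8 134.9] 23.66 z [128.2 131.5 134.8]
side level top 682 [588.9 -42.5] [183.7  32.5] 89.97 z [74.9 84.2 92.2]
side vial 165 [589.6 -42.6] [111.6  18.5] 89.89 z [83.6 88.6 92.4]
side knob 215 [ 591.5 -182.8] [14.3 48.9] 89.29 z [102.3 119.3 133.7]
side knobtop 50 [ 590.4 -182.5] [13.3 46.7] 90.0 z [128.3 131.1 134.1]
wrist level top 5004 [590.7 -37.8] [ 30.2 177.4] 0.25 z [80.9 84.9 92.1]
wrist vial 1368 [590.5 -40.3] [ 14.8 115.9] 0.24 z [84.9 89.7 92.2]
wrist knob 3774 [604.9 -90.4] [ 88.3 170. ] 0.34 z [107.3 324.8 329.8]
wrist knobtop 3408 [604.5 -13.2] [15.8 88.4] 89.74 z [309.8 325.2 331.5]
```

View pics/p3.png

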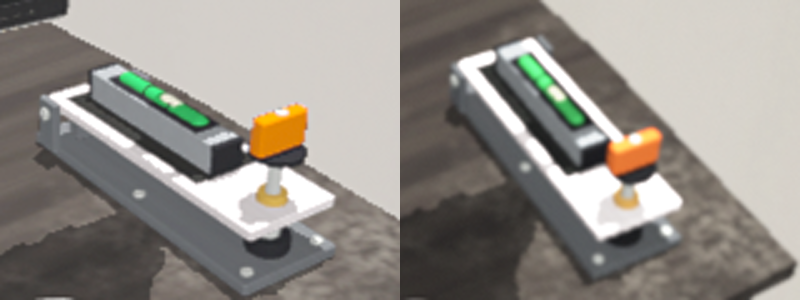

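View pics/p3w.png

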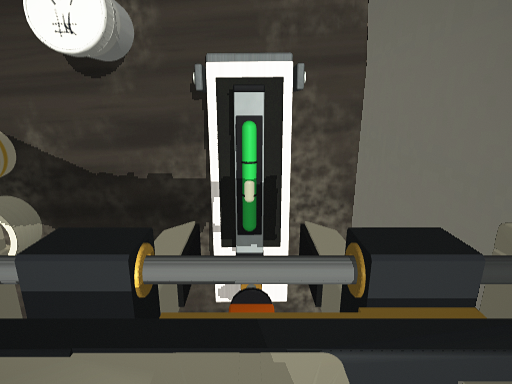

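The level lies at (0.590, -0.041), in line with the shelf, with its bar top at z 0.084. The bubble is visible near wrist pixel (249,190). Next I move over the knob at (0.5915, -0.183) and turn the jaws across its bar.

```bash
python3 -m handwheel '[{"tx":-1,"ty":0,"tz":0,"wx":0,"wy":0,"wz":-7,"claw":0.5},{"tx":-2.5,"ty":0,"tz":0,"wx":0,"wy":0,"wz":-14,"claw":0.5},{"tx":-4,"ty":0,"tz":0,"wx":0,"wy":0,"wz":-21,"claw":0.5},{"tx":-5.5,"ty":0,"tz":0,"wx":0,"wy":0,"wz":-28,"claw":0.5},{"tx":-7,"ty":0,"tz":0,"wx":0,"wy":0,"wz":-35,"claw":0.5},{"tx":-8.5,"ty":0,"tz":0,"wx":0,"wy":0,"wz":-42,"claw":0.5},{"tx":-10,"ty":0,"tz":0,"wx":0,"wy":0,"wz":-49,"claw":0.5},{"tx":-11.5,"ty":0,"tz":0,"wx":0,"wy":0,"wz":-56,"claw":0.5},{"tx":-13,"ty":0,"tz":0,"wx":0,"wy":0,"wz":-63,"claw":0.5},{"tx":-14.3,"ty":0,"tz":0,"wx":0,"wy":0,"wz":-70,"claw":0.5},{"tx":-14.3,"ty":0,"tz":0,"wx":0,"wy":0,"wz":-77,"claw":0.5},{"tx":-14.3,"ty":0,"tz":0,"wx":0,"wy":0,"wz":-84,"claw":0.5}]'
python3 -m handwheel '[{"tx":0,"ty":0,"tz":0,"wx":0,"wy":0,"wz":-6,"claw":0.5},{"tx":0,"ty":0,"tz":0,"wx":0,"wy":0,"wz":-6,"claw":0.5},{"tx":0,"ty":0,"tz":0,"wx":0,"wy":0,"wz":-6,"claw":0.5},{"tx":0,"ty":0,"tz":0,"wx":0,"wy":0,"wz":-6,"claw":0.5}]'
python3 - <<'E'
from h import *
st=sensors.observe(); im,d=vision.get_image("wrist"); cv2.imwrite("pics/k1w.png",im)
print(st["joints"].round(2),st["position"].round(4))
P=cloud("wrist",d,st); x,y,z=P[...,0],P[...,1],P[...,2]; hsv=cv2.cvtColor(im,cv2.COLOR_BGR2HSV)
m=(hsv[...,1]>150)&(hsv[...,0]<22)&(z>.09)&(z<.15); w=P[m]; print(m.sum(),cv2.minAreaRect((w[:,:2]*1000).astype(np.float32)),np.percentile(w[:,2],[2,50,98]))
im,_=vision.get_image("scene"); im2,_=vision.get_image("side"); cv2.imwrite("pics/k1.png",np.hstack([cv2.resize(im[80:260,200:400],(400,360)),cv2.resize(im2[80:260,200:400],(400,360))]))
E
```

```text
clock: 12.55
position: [0.5897, -0.1843, 0.2211]
ee_rot: [-0.158, -3.135, 0.0]
force: [-0.0, 0.7, 0.3]
width: 0.502
clock: 12.88
position: [0.5904, -0.1831, 0.2217]
ee_rot: [-0.006, -3.14, -0.0]
force: [-0.7, -0.0, -0.3]
width: 0.501
[-0.24  0.47  0.68  1.62 -0.32  1.16  2.08] [ 0.5904 -0.1831  0.2217]
588 ((592.0706787109375, -179.7276153564453), (47.20116424560547, 15.150278091430664), 0.1673421561717987) [0.10316713 0.1321233  0.13378593]
```

View pics/k1w.png

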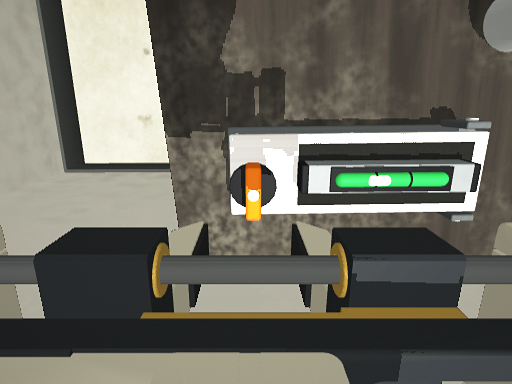

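View pics/k1.png

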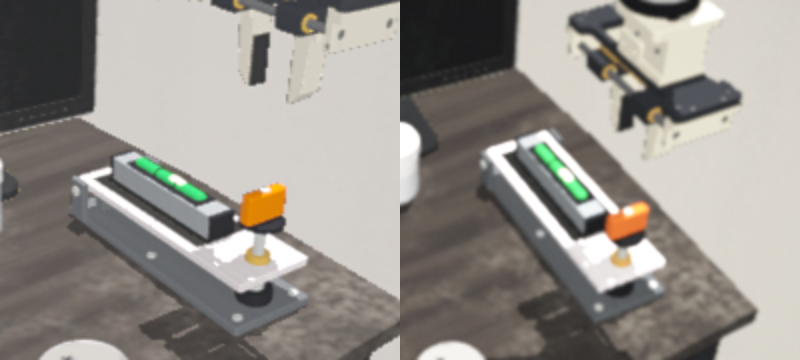

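The wrist view shows the knob bar at about (253,190), upright and centred between the jaws, with the bubble near (379,180). I descend so that the tips stop just above the disc, then close.

```bash
python3 -m handwheel '[{"tx":-0.1,"ty":0.1,"tz":3,"wx":0,"wy":0,"wz":0,"claw":0.5},{"tx":-0.1,"ty":0.1,"tz":6,"wx":0,"wy":0,"wz":0,"claw":0.5},{"tx":-0.1,"ty":0.1,"tz":9,"wx":0,"wy":0,"wz":0,"claw":0.5},{"tx":-0.1,"ty":0.1,"tz":11,"wx":0,"wy":0,"wz":0,"claw":0.5},{"tx":-0.1,"ty":0.1,"tz":12,"wx":0,"wy":0,"wz":0,"claw":0.5},{"tx":-0.1,"ty":0.1,"tz":12.4,"wx":0,"wy":0,"wz":0,"claw":0.5},{"tx":-0.1,"ty":0.1,"tz":12.4,"wx":0,"wy":0,"wz":0,"claw":0.5}]'
python3 - <<'E'
from h import *
im,_=vision.get_image("scene"); im2,_=vision.get_image("side"); cv2.imwrite("pics/k2.png",np.hstack([cv2.resize(im[110:240,240:384],(400,360)),cv2.resize(im2[110:240,240:384],(400,360))]))
E
```

```text
clock: 13.62
position: [0.5917, -0.1822, 0.0983]
ee_rot: [-0.0, -3.141, 0.0]
force: [-0.1, 0.3, -0.6]
width: 0.5
```

View pics/k2.png

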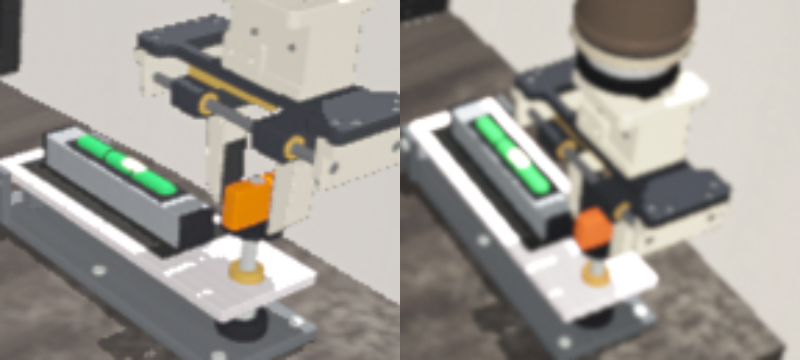

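The fingers straddle the bar, and the bubble is visible in both fixed views. I close.

```bash
python3 -m handwheel '[{"tx":0,"ty":0,"tz":0.1,"wx":0,"wy":0,"wz":0,"claw":0.05},{"tx":0,"ty":0,"tz":0.1,"wx":0,"wy":0,"wz":0,"claw":0.05},{"tx":0,"ty":0,"tz":0.1,"wx":0,"wy":0,"wz":0,"claw":0.05},{"tx":0,"ty":0,"tz":0.1,"wx":0,"wy":0,"wz":0,"claw":0.05},{"tx":0,"ty":0,"tz":0.1,"wx":0,"wy":0,"wz":0,"claw":0.05},{"tx":0,"ty":0,"tz":0.1,"wx":0,"wy":0,"wz":0,"claw":0.05},{"tx":0,"ty":0,"tz":0.1,"wx":0,"wy":0,"wz":0,"claw":0.05},{"tx":0,"ty":0,"tz":0.1,"wx":0,"wy":0,"wz":0,"claw":0.05},{"tx":0,"ty":0,"tz":0.1,"wx":0,"wy":0,"wz":0,"claw":0.05},{"tx":0,"ty":0,"tz":0.1,"wx":0,"wy":0,"wz":0,"claw":0.05}]' 50
```

```text
clock: 14.55
position: [0.592, -0.1802, 0.0975]
ee_rot: [0.002, -3.141, -0.004]
force: [-0.3, 5.4, 2.1]
width: 0.148
```

The jaws stopped on the bar at 13.6 mm. The knob sits about 2 mm further in +y, as the wrist camera said. I relieve that and press down.

```bash
python3 -m handwheel '[{"tx":0,"ty":0.2,"tz":0.2,"wx":0,"wy":0,"wz":0,"claw":0.05},{"tx":0,"ty":0.25,"tz":0.4,"wx":0,"wy":0,"wz":0,"claw":0.05},{"tx":0,"ty":0.25,"tz":0.5,"wx":0,"wy":0,"wz":0,"claw":0.05},{"tx":0,"ty":0.25,"tz":0.6,"wx":0,"wy":0,"wz":0,"claw":0.05},{"tx":0,"ty":0.25,"tz":0.6,"wx":0,"wy":0,"wz":0,"claw":0.05},{"tx":0,"ty":0.25,"tz":0.6,"wx":0,"wy":0,"wz":0,"claw":0.05}]'
```

```text
clock: 15.05
position: [0.5921, -0.1812, 0.0929]
ee_rot: [0.002, 3.14, -0.002]
force: [-3.3, -1.0, 11.7]
width: 0.147
```

```bash
python3 -m handwheel '[{"tx":0,"ty":0,"tz":0.15,"wx":0,"wy":0,"wz":0,"claw":0.05},{"tx":0,"ty":0,"tz":0.25,"wx":0,"wy":0,"wz":0,"claw":0.05},{"tx":0,"ty":0,"tz":0.25,"wx":0,"wy":0,"wz":0,"claw":0.05},{"tx":0,"ty":0,"tz":0.25,"wx":0,"wy":0,"wz":0,"claw":0.05},{"tx":0,"ty":0,"tz":0.25,"wx":0,"wy":0,"wz":0,"claw":0.05},{"tx":0,"ty":0,"tz":0.25,"wx":0,"wy":0,"wz":0,"claw":0.05},{"tx":0,"ty":0,"tz":0.25,"wx":0,"wy":0,"wz":0,"claw":0.05},{"tx":0,"ty":0,"tz":0.25,"wx":0,"wy":0,"wz":0,"claw":0.05},{"tx":0,"ty":0,"tz":0.25,"wx":0,"wy":0,"wz":0,"claw":0.05}]'
cat > bub.py <<'E'
from h import *
import sys
tag=sys.argv[1]
st=sensors.observe(); print("clk",st["clock"],"F",st["force"].round(1),"T",st["ft_torque"].round(2),"pos",st["position"].round(4),"w",round(st["width"],3))
crops=[]
C=np.array([.5903,-.0412,.0845])  # vial middle approx at z 29 above underside
for n in ("scene","side"):
    im,d=vision.get_image(n)
    u,v=proj(n,C).round().astype(int)
    crops.append(cv2.resize(im[v-30:v+30,u-40:u+40],(400,300),interpolation=cv2.INTER_CUBIC))
    hsv=cv2.cvtColor(im,cv2.COLOR_BGR2HSV).astype(int)
    # sample along the vial axis line z=.085 in world y
    ys=np.arange(-.11,.03,.001); 
    prof=[]
    for y in ys:
        p=proj(n,[C[0],y,C[2]+.004]); prof.append(cv2.getRectSubPix(im,(1,1),(float(p[0]),float(p[1])))[0,0])
    prof=np.array(prof).astype(int); sat=prof.max(1)-prof.min(1); 
    print(n,"y mm: sat"," ".join(f"{int(round(y*1000))}:{s}" for y,s in zip(ys[::3],sat[::3])))
    # bubble from low-saturation bright pixels within vial
    W=cloud(n,d); box=(abs(W[...,0]-C[0])<.008)&(abs(W[...,1]-C[1])<.056)&(W[...,2]>.082)&(W[...,2]<.1)
    b=box&(hsv[...,1]<90)&(hsv[...,2]>150); g=box&(hsv[...,1]>120)&(hsv[...,0]>40)&(hsv[...,0]<85)
    if b.sum()>3: print(n,"bubble y",np.percentile(W[b][:,1]*1000,[5,50,95]).round(1),b.sum(),"vial green y",np.percentile(W[g][:,1]*1000,[1,99]).round(1) if g.sum() else None)
cv2.imwrite(f"pics/{tag}.png",np.hstack(crops))
E
python3 bub.py b1
```

```text
clock: 15.8
position: [0.5923, -0.1813, 0.0924]
ee_rot: [0.002, 3.139, -0.001]
force: [-9.4, 1.2, 31.7]
width: 0.15
clk 15.8 F [-9.4  1.2 31.7] T [0.96 2.22 0.08] pos [ 0.5923 -0.1813  0.0924] w 0.15
scene y mm: sat -110:8 -107:17 -104:94 -101:163 -98:167 -95:166 -92:165 -89:173 -86:173 -83:172 -80:172 -77:168 -74:171 -71:172 -68:174 -65:174 -62:169 -59:123 -56:121 -53:164 -50:171 -47:172 -44:172 -41:175 -38:163 -35:94 -32:28 -29:4 -26:0 -23:0 -20:0 -17:0 -14:0 -11:17 -8:100 -5:172 -2:173 1:174 4:170 7:159 10:118 13:39 16:6 19:7 22:6 25:6 28:8
scene bubble y [-33.3 -22.8  -9. ] 29 vial green y [-96.4  11.3]
side y mm: sat -110:6 -107:17 -104:68 -101:121 -98:140 -95:133 -92:130 -89:129 -86:132 -83:133 -80:131 -77:131 -74:131 -71:130 -68:131 -65:132 -62:135 -59:133 -56:135 -53:135 -50:134 -47:133 -44:133 -41:130 -38:108 -35:48 -32:7 -29:0 -26:0 -23:0 -20:0 -17:0 -14:0 -11:0 -8:22 -5:91 -2:126 1:133 4:133 7:131 10:111 13:57 16:18 19:5 22:4 25:4 28:4
side bubble y [-33.3 -21.6  -6.6] 42 vial green y [-96.4  10. ]
```

View pics/b1.png

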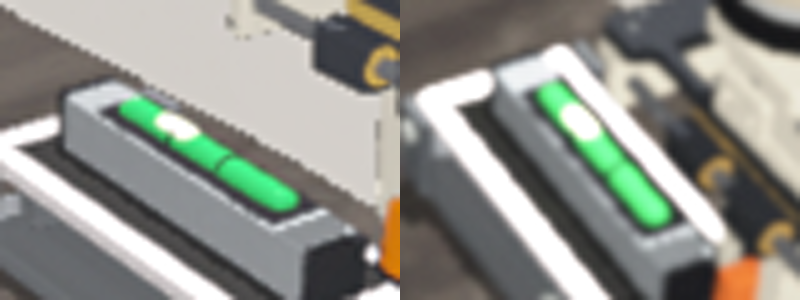

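With the foot down, the force rose from 12 N to 32 N within 0.5 mm, so it is on its stop. In both views the bubble sits about 18–24 mm toward the axle, so I need roughly 0.8–1.1 rad clockwise. I ease the press slightly, turn 40° and read again.

```bash
python3 -m handwheel '[{"tx":0,"ty":0,"tz":-0.1,"wx":0,"wy":0,"wz":4,"claw":0.05},{"tx":0,"ty":0,"tz":-0.1,"wx":0,"wy":0,"wz":8,"claw":0.05},{"tx":0,"ty":0,"tz":-0.1,"wx":0,"wy":0,"wz":12,"claw":0.05},{"tx":0,"ty":0,"tz":-0.1,"wx":0,"wy":0,"wz":16,"claw":0.05},{"tx":0,"ty":0,"tz":-0.1,"wx":0,"wy":0,"wz":20,"claw":0.05},{"tx":0,"ty":0,"tz":-0.1,"wx":0,"wy":0,"wz":20,"claw":0.05}]'
python3 -m handwheel '[{"tx":0,"ty":0,"tz":0,"wx":0,"wy":0,"wz":4,"claw":0.05},{"tx":0,"ty":0,"tz":0,"wx":0,"wy":0,"wz":8,"claw":0.05},{"tx":0,"ty":0,"tz":0,"wx":0,"wy":0,"wz":12,"claw":0.05},{"tx":0,"ty":0,"tz":0,"wx":0,"wy":0,"wz":16,"claw":0.05},{"tx":0,"ty":0,"tz":0,"wx":0,"wy":0,"wz":20,"claw":0.05},{"tx":0,"ty":0,"tz":0,"wx":0,"wy":0,"wz":20,"claw":0.05}]'
python3 -m handwheel '[{"tx":0,"ty":0,"tz":0,"wx":0,"wy":0,"wz":0,"claw":0.05},{"tx":0,"ty":0,"tz":0,"wx":0,"wy":0,"wz":0,"claw":0.05},{"tx":0,"ty":0,"tz":0,"wx":0,"wy":0,"wz":0,"claw":0.05},{"tx":0,"ty":0,"tz":0,"wx":0,"wy":0,"wz":0,"claw":0.05},{"tx":0,"ty":0,"tz":0,"wx":0,"wy":0,"wz":0,"claw":0.05},{"tx":0,"ty":0,"tz":0,"wx":0,"wy":0,"wz":0,"claw":0.05},{"tx":0,"ty":0,"tz":0,"wx":0,"wy":0,"wz":0,"claw":0.05},{"tx":0,"ty":0,"tz":0,"wx":0,"wy":0,"wz":0,"claw":0.05},{"tx":0,"ty":0,"tz":0,"wx":0,"wy":0,"wz":0,"claw":0.05},{"tx":0,"ty":0,"tz":0,"wx":0,"wy":0,"wz":0,"claw":0.05},{"tx":0,"ty":0,"tz":0,"wx":0,"wy":0,"wz":0,"claw":0.05},{"tx":0,"ty":0,"tz":0,"wx":0,"wy":0,"wz":0,"claw":0.05}]'
python3 bub.py b2
```

```text
clock: 16.4
position: [0.5923, -0.1808, 0.0925]
ee_rot: [0.553, 3.09, 0.0]
force: [-6.8, 1.5, 24.5]
width: 0.15
clock: 16.9
position: [0.5926, -0.1804, 0.0925]
ee_rot: [1.081, 2.947, 0.002]
force: [-5.6, 3.2, 25.0]
width: 0.148
clock: 17.9
position: [0.5926, -0.1804, 0.0925]
ee_rot: [1.075, 2.949, 0.002]
force: [-5.3, 2.1, 24.1]
width: 0.149
clk 17.9 F [-5.3  2.1 24.1] T [ 1.22  1.35 -0.17] pos [ 0.5926 -0.1804  0.0925] w 0.149
scene y mm: sat -110:5 -107:5 -104:56 -101:143 -98:165 -95:165 -92:163 -89:169 -86:170 -83:170 -80:169 -77:168 -74:171 -71:170 -68:169 -65:170 -62:171 -59:136 -56:70 -53:35 -50:7 -47:3 -44:1 -41:1 -38:0 -35:2 -32:30 -29:107 -26:162 -23:122 -20:138 -17:167 -14:170 -11:170 -8:171 -5:172 -2:170 1:170 4:170 7:171 10:141 13:75 16:18 19:6 22:7 25:6 28:7
scene bubble y [-55.4 -44.9 -34.4] 29 vial green y [-97.   9.]
side y mm: sat -110:5 -107:8 -104:46 -101:107 -98:141 -95:135 -92:131 -89:128 -86:130 -83:130 -80:129 -77:129 -74:130 -71:130 -68:131 -65:131 -62:133 -59:101 -56:29 -53:4 -50:0 -47:0 -44:0 -41:0 -38:0 -35:0 -32:0 -29:44 -26:112 -23:132 -20:136 -17:134 -14:130 -11:129 -8:131 -5:131 -2:130 1:131 4:132 7:133 10:120 13:75 16:28 19:5 22:4 25:4 28:4
side bubble y [-53.5 -44.3 -29.1] 39 vial green y [-96.5  10.4]
```

View pics/b2.png

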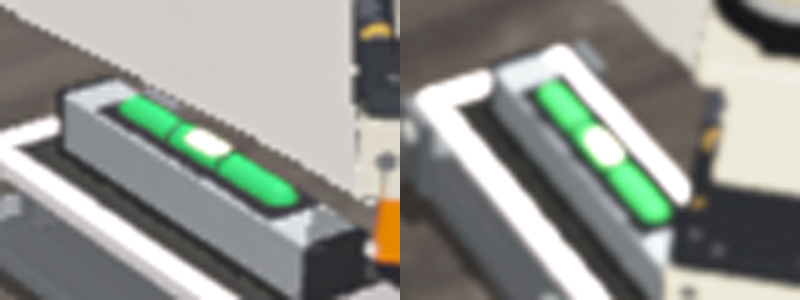

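The bubble is now near the middle. In the scene crop the lines are at about (175,130) and (230,158) and the bubble spans 185–232. I check with the wrist camera for a closer read.

```bash
python3 - <<'E'
from h import *
st=sensors.observe(); im,d=vision.get_image("wrist"); cv2.imwrite("pics/b3w.png",im); np.save("pics/b3w.npy",d)
p=proj("wrist",[.5905,-.0412,.0845],st); print(p)
E
```

```text
[448.16477808  67.3685553 ]
```

View pics/b3w.png

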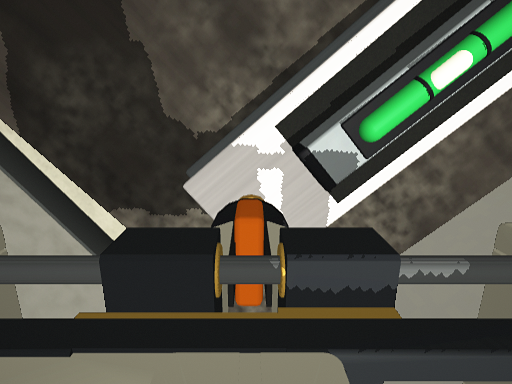

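The wrist view shows both black lines, near (424,90) and (485,44), with the bubble between them around (453,68) and slightly nearer the knob-side line. I measure it along the vial axis.

```bash
cat > wb.py <<'E'
from h import *
import sys
st=sensors.observe(); im,d=vision.get_image("wrist"); tag=sys.argv[1]; cv2.imwrite(f"pics/{tag}.png",im)
W=cloud("wrist",d,st); hsv=cv2.cvtColor(im,cv2.COLOR_BGR2HSV).astype(int)
print("clk",st["clock"],"F",st["force"].round(1))
for xo in (-.003,0,.003):
  ys=np.arange(-.105,.03,.0005); uv=np.array([proj("wrist",[.5905+xo,y,.0905],st) for y in ys])
  pr=cv2.remap(im,uv[:,0].astype(np.float32)[:,None],uv[:,1].astype(np.float32)[:,None],cv2.INTER_LINEAR)[:,0].astype(int)
  ins=(uv[:,0]<510)&(uv[:,1]>1)
  mn=pr.min(1); mx=pr.max(1)
  bub=ins&(mn>170); dark=ins&(mx<130)
  def runs(m):
    out=[];s=None
    for i,v in enumerate(list(m)+[False]):
        if v and s is None:s=i
        if not v and s is not None: out.append((round(ys[s]*1000,1),round(ys[i-1]*1000,1)));s=None
    return out
  print(xo,"bubble",runs(bub),"dark",runs(dark))
u,v=proj("wrist",[.5905,-.045,.09],st).round().astype(int)
cv2.imwrite(f"pics/{tag}z.png",cv2.resize(im[0:150,350:512],(648,600),interpolation=cv2.INTER_NEAREST))
E
python3 wb.py b4w
```

```text
clk 18.05 F [-6.   2.5 24.3]
-0.003 bubble [(np.float64(-105.0), np.float64(-104.5)), (np.float64(-54.0), np.float64(-33.5))] dark [(np.float64(-103.5), np.float64(-98.0)), (np.float64(-58.5), np.float64(-57.0)), (np.float64(-25.0), np.float64(-23.0))]
0 bubble [(np.float64(-105.0), np.float64(-104.5)), (np.float64(-54.0), np.float64(-32.5))] dark [(np.float64(-103.5), np.float64(-98.5)), (np.float64(-58.5), np.float64(-56.5)), (np.float64(-24.5), np.float64(-22.5))]
0.003 bubble [(np.float64(-105.0), np.float64(-104.5)), (np.float64(-54.0), np.float64(-33.5))] dark [(np.float64(-103.5), np.float64(-97.0)), (np.float64(-59.0), np.float64(-57.0)), (np.float64(-25.0), np.float64(-23.0))]
```

View pics/b4wz.png

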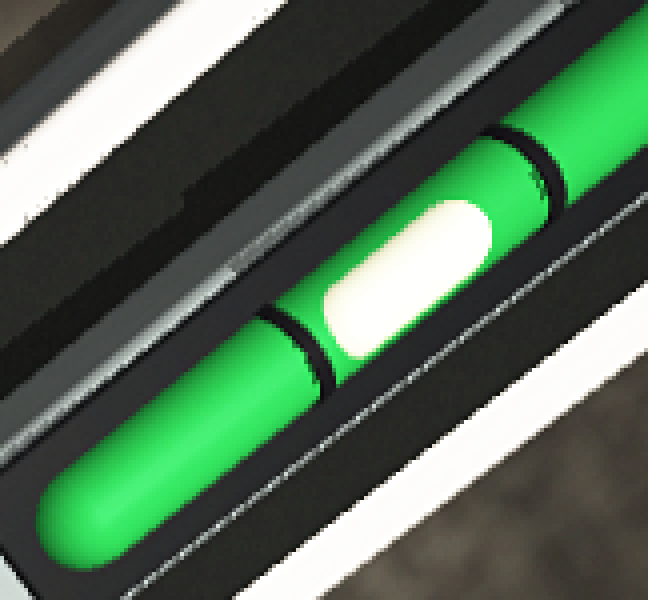

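The wrist read gives lines at y −57.6 and −23.7 (33.9 mm apart, as stated, so the middle is −40.7). The bubble runs −54 to −33, centre −43.5, so it is 2.8 mm too far toward the knob. I turn back 7° and let it settle.

```bash
python3 -m handwheel '[{"tx":0,"ty":0,"tz":0,"wx":0,"wy":0,"wz":-3,"claw":0.05},{"tx":0,"ty":0,"tz":0,"wx":0,"wy":0,"wz":-7,"claw":0.05},{"tx":0,"ty":0,"tz":0,"wx":0,"wy":0,"wz":-7,"claw":0.05},{"tx":0,"ty":0,"tz":0,"wx":0,"wy":0,"wz":-7,"claw":0.05},{"tx":0,"ty":0,"tz":0,"wx":0,"wy":0,"wz":-7,"claw":0.05},{"tx":0,"ty":0,"tz":0,"wx":0,"wy":0,"wz":-7,"claw":0.05},{"tx":0,"ty":0,"tz":0,"wx":0,"wy":0,"wz":-7,"claw":0.05},{"tx":0,"ty":0,"tz":0,"wx":0,"wy":0,"wz":-7,"claw":0.05},{"tx":0,"ty":0,"tz":0,"wx":0,"wy":0,"wz":-7,"claw":0.05},{"tx":0,"ty":0,"tz":0,"wx":0,"wy":0,"wz":-7,"claw":0.05},{"tx":0,"ty":0,"tz":0,"wx":0,"wy":0,"wz":-7,"claw":0.05},{"tx":0,"ty":0,"tz":0,"wx":0,"wy":0,"wz":-7,"claw":0.05}]'
python3 -m handwheel '[{"tx":0,"ty":0,"tz":0,"wx":0,"wy":0,"wz":0,"claw":0.05},{"tx":0,"ty":0,"tz":0,"wx":0,"wy":0,"wz":0,"claw":0.05},{"tx":0,"ty":0,"tz":0,"wx":0,"wy":0,"wz":0,"claw":0.05},{"tx":0,"ty":0,"tz":0,"wx":0,"wy":0,"wz":0,"claw":0.05},{"tx":0,"ty":0,"tz":0,"wx":0,"wy":0,"wz":0,"claw":0.05},{"tx":0,"ty":0,"tz":0,"wx":0,"wy":0,"wz":0,"claw":0.05},{"tx":0,"ty":0,"tz":0,"wx":0,"wy":0,"wz":0,"claw":0.05},{"tx":0,"ty":0,"tz":0,"wx":0,"wy":0,"wz":0,"claw":0.05},{"tx":0,"ty":0,"tz":0,"wx":0,"wy":0,"wz":0,"claw":0.05},{"tx":0,"ty":0,"tz":0,"wx":0,"wy":0,"wz":0,"claw":0.05},{"tx":0,"ty":0,"tz":0,"wx":0,"wy":0,"wz":0,"claw":0.05},{"tx":0,"ty":0,"tz":0,"wx":0,"wy":0,"wz":0,"claw":0.05}]'
python3 wb.py b5w; python3 bub.py b5 | grep -v sat
```

```text
clock: 19.1
position: [0.5924, -0.1805, 0.0925]
ee_rot: [0.892, 3.01, 0.001]
force: [-6.5, 3.1, 23.6]
width: 0.153
clock: 20.1
position: [0.5925, -0.1805, 0.0925]
ee_rot: [0.892, 3.01, 0.001]
force: [-5.3, 2.8, 24.5]
width: 0.15
clk 20.1 F [-5.3  2.8 24.5]
-0.003 bubble [(np.float64(-105.0), np.float64(-105.0)), (np.float64(-45.0), np.float64(-25.0))] dark [(np.float64(-104.0), np.float64(-98.5)), (np.float64(-59.0), np.float64(-57.0)), (np.float64(-24.5), np.float64(-23.0))]
0 bubble [(np.float64(-105.0), np.float64(-105.0)), (np.float64(-45.0), np.float64(-23.5))] dark [(np.float64(-104.0), np.float64(-98.5)), (np.float64(-58.5), np.float64(-57.0)), (np.float64(-23.0), np.float64(-22.5))]
0.003 bubble [(np.float64(-105.0), np.float64(-105.0)), (np.float64(-45.0), np.float64(-24.5))] dark [(np.float64(-104.0), np.float64(-97.5)), (np.float64(-59.0), np.float64(-57.0)), (np.float64(-24.0), np.float64(-23.0))]
clk 20.15 F [-5.6  1.9 24.4] T [1.12 1.45 0.09] pos [ 0.5925 -0.1805  0.0925] w 0.147
scene bubble y [-45.4 -36.5 -21.2] 32 vial green y [-96.6   8.6]
side bubble y [-46.6 -34.4 -21. ] 40 vial green y [-94.2   9.3]
```

View pics/b5wz.png

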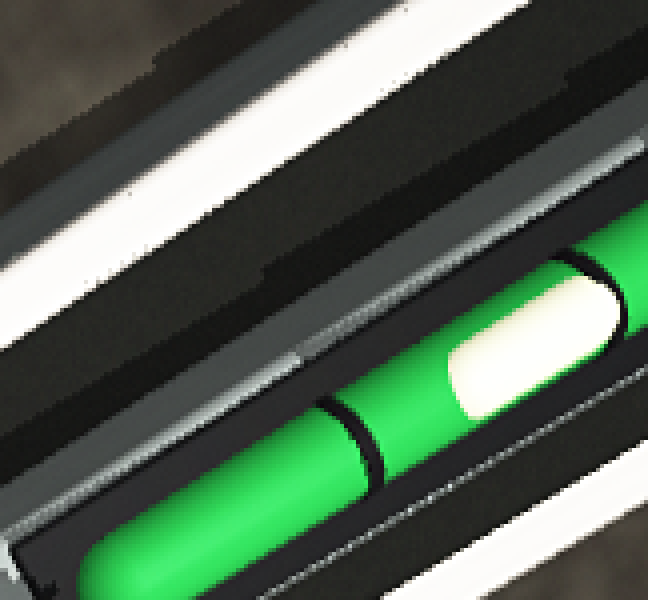

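View pics/b5.png

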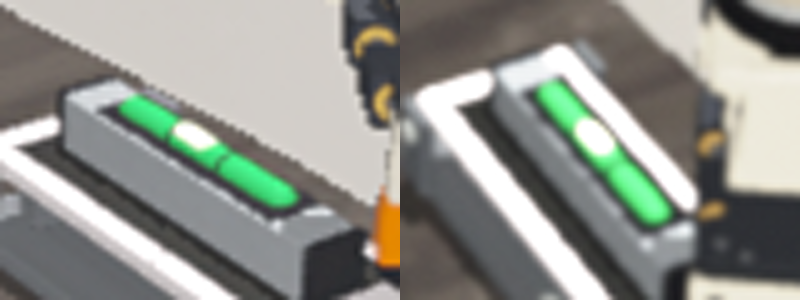

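Turning back 7° moved the bubble 9 mm, to +6 mm on the axle side, more than the expected 2.7 mm. I check whether it is still drifting, then step clockwise.

```bash
python3 -m handwheel '[{"tx":0,"ty":0,"tz":0,"wx":0,"wy":0,"wz":0,"claw":0.05},{"tx":0,"ty":0,"tz":0,"wx":0,"wy":0,"wz":0,"claw":0.05},{"tx":0,"ty":0,"tz":0,"wx":0,"wy":0,"wz":0,"claw":0.05},{"tx":0,"ty":0,"tz":0,"wx":0,"wy":0,"wz":0,"claw":0.05},{"tx":0,"ty":0,"tz":0,"wx":0,"wy":0,"wz":0,"claw":0.05},{"tx":0,"ty":0,"tz":0,"wx":0,"wy":0,"wz":0,"claw":0.05},{"tx":0,"ty":0,"tz":0,"wx":0,"wy":0,"wz":0,"claw":0.05},{"tx":0,"ty":0,"tz":0,"wx":0,"wy":0,"wz":0,"claw":0.05},{"tx":0,"ty":0,"tz":0,"wx":0,"wy":0,"wz":0,"claw":0.05},{"tx":0,"ty":0,"tz":0,"wx":0,"wy":0,"wz":0,"claw":0.05},{"tx":0,"ty":0,"tz":0,"wx":0,"wy":0,"wz":0,"claw":0.05},{"tx":0,"ty":0,"tz":0,"wx":0,"wy":0,"wz":0,"claw":0.05}]'
python3 wb.py b6w
```

```text
clock: 21.25
position: [0.5924, -0.1805, 0.0925]
ee_rot: [0.892, 3.01, 0.001]
force: [-6.5, 2.6, 24.0]
width: 0.15
clk 21.25 F [-6.5  2.6 24. ]
-0.003 bubble [(np.float64(-105.0), np.float64(-105.0)), (np.float64(-46.5), np.float64(-26.0))] dark [(np.float64(-104.0), np.float64(-98.5)), (np.float64(-59.0), np.float64(-57.5)), (np.float64(-25.0), np.float64(-23.0))]
0 bubble [(np.float64(-105.0), np.float64(-105.0)), (np.float64(-47.0), np.float64(-25.5))] dark [(np.float64(-104.0), np.float64(-98.5)), (np.float64(-58.5), np.float64(-57.0)), (np.float64(-24.5), np.float64(-22.5))]
0.003 bubble [(np.float64(-105.0), np.float64(-105.0)), (np.float64(-47.0), np.float64(-26.5))] dark [(np.float64(-104.0), np.float64(-97.5)), (np.float64(-59.0), np.float64(-57.0)), (np.float64(-25.0), np.float64(-23.0))]
```

It is still moving slowly back (now +4.4 mm), so the bubble sloshes. I wait longer.

```bash
for i in 1 2; do python3 -m handwheel '[{"tx":0,"ty":0,"tz":0,"wx":0,"wy":0,"wz":0,"claw":0.05},{"tx":0,"ty":0,"tz":0,"wx":0,"wy":0,"wz":0,"claw":0.05},{"tx":0,"ty":0,"tz":0,"wx":0,"wy":0,"wz":0,"claw":0.05},{"tx":0,"ty":0,"tz":0,"wx":0,"wy":0,"wz":0,"claw":0.05},{"tx":0,"ty":0,"tz":0,"wx":0,"wy":0,"wz":0,"claw":0.05},{"tx":0,"ty":0,"tz":0,"wx":0,"wy":0,"wz":0,"claw":0.05},{"tx":0,"ty":0,"tz":0,"wx":0,"wy":0,"wz":0,"claw":0.05},{"tx":0,"ty":0,"tz":0,"wx":0,"wy":0,"wz":0,"claw":0.05},{"tx":0,"ty":0,"tz":0,"wx":0,"wy":0,"wz":0,"claw":0.05},{"tx":0,"ty":0,"tz":0,"wx":0,"wy":0,"wz":0,"claw":0.05},{"tx":0,"ty":0,"tz":0,"wx":0,"wy":0,"wz":0,"claw":0.05},{"tx":0,"ty":0,"tz":0,"wx":0,"wy":0,"wz":0,"claw":0.05}]'; python3 wb.py b7w$i; done
```

```text
clock: 22.3
position: [0.5924, -0.1805, 0.0925]
ee_rot: [0.892, 3.01, 0.001]
force: [-5.8, 1.6, 24.2]
width: 0.148
clk 22.3 F [-5.8  1.6 24.2]
-0.003 bubble [(np.float64(-105.0), np.float64(-105.0)), (np.float64(-46.5), np.float64(-26.0))] dark [(np.float64(-104.0), np.float64(-98.5)), (np.float64(-59.0), np.float64(-57.0)), (np.float64(-25.0), np.float64(-23.0))]
0 bubble [(np.float64(-105.0), np.float64(-105.0)), (np.float64(-46.5), np.float64(-25.0))] dark [(np.float64(-104.0), np.float64(-98.5)), (np.float64(-58.5), np.float64(-57.0)), (np.float64(-24.5), np.float64(-22.5))]
0.003 bubble [(np.float64(-105.0), np.float64(-105.0)), (np.float64(-46.5), np.float64(-26.0))] dark [(np.float64(-104.0), np.float64(-97.5)), (np.float64(-59.0), np.float64(-57.0)), (np.float64(-25.0), np.float64(-23.0))]
clock: 23.35
position: [0.5925, -0.1805, 0.0925]
ee_rot: [0.892, 3.01, 0.001]
force: [-6.2, 2.0, 24.7]
width: 0.149
clk 23.35 F [-6.2  2.  24.7]
-0.003 bubble [(np.float64(-105.0), np.float64(-105.0)), (np.float64(-46.0), np.float64(-26.0))] dark [(np.float64(-104.0), np.float64(-98.5)), (np.float64(-59.0), np.float64(-57.0)), (np.float64(-25.0), np.float64(-23.0))]
0 bubble [(np.float64(-105.0), np.float64(-105.0)), (np.float64(-46.5), np.float64(-25.0))] dark [(np.float64(-104.0), np.float64(-98.5)), (np.float64(-58.5), np.float64(-57.0)), (np.float64(-24.5), np.float64(-22.5))]
0.003 bubble [(np.float64(-105.0), np.float64(-105.0)), (np.float64(-46.0), np.float64(-26.0))] dark [(np.float64(-104.0), np.float64(-97.5)), (np.float64(-59.0), np.float64(-57.0)), (np.float64(-25.0), np.float64(-23.0))]
```

It has settled at −35.9, so +4.8 mm, which means the earlier read was taken mid-slosh. By the stated 22 mm/rad that is 12.5° clockwise. I turn 12° gently and wait.

```bash
python3 -m handwheel '[{"tx":0,"ty":0,"tz":0,"wx":0,"wy":0,"wz":1.5,"claw":0.05},{"tx":0,"ty":0,"tz":0,"wx":0,"wy":0,"wz":3,"claw":0.05},{"tx":0,"ty":0,"tz":0,"wx":0,"wy":0,"wz":4.5,"claw":0.05},{"tx":0,"ty":0,"tz":0,"wx":0,"wy":0,"wz":6,"claw":0.05},{"tx":0,"ty":0,"tz":0,"wx":0,"wy":0,"wz":7.5,"claw":0.05},{"tx":0,"ty":0,"tz":0,"wx":0,"wy":0,"wz":9,"claw":0.05},{"tx":0,"ty":0,"tz":0,"wx":0,"wy":0,"wz":10.5,"claw":0.05},{"tx":0,"ty":0,"tz":0,"wx":0,"wy":0,"wz":12,"claw":0.05},{"tx":0,"ty":0,"tz":0,"wx":0,"wy":0,"wz":12,"claw":0.05},{"tx":0,"ty":0,"tz":0,"wx":0,"wy":0,"wz":12,"claw":0.05},{"tx":0,"ty":0,"tz":0,"wx":0,"wy":0,"wz":12,"claw":0.05},{"tx":0,"ty":0,"tz":0,"wx":0,"wy":0,"wz":12,"claw":0.05}]'
for i in 1 2 3; do python3 -m handwheel '[{"tx":0,"ty":0,"tz":0,"wx":0,"wy":0,"wz":0,"claw":0.05},{"tx":0,"ty":0,"tz":0,"wx":0,"wy":0,"wz":0,"claw":0.05},{"tx":0,"ty":0,"tz":0,"wx":0,"wy":0,"wz":0,"claw":0.05},{"tx":0,"ty":0,"tz":0,"wx":0,"wy":0,"wz":0,"claw":0.05},{"tx":0,"ty":0,"tz":0,"wx":0,"wy":0,"wz":0,"claw":0.05},{"tx":0,"ty":0,"tz":0,"wx":0,"wy":0,"wz":0,"claw":0.05},{"tx":0,"ty":0,"tz":0,"wx":0,"wy":0,"wz":0,"claw":0.05},{"tx":0,"ty":0,"tz":0,"wx":0,"wy":0,"wz":0,"claw":0.05},{"tx":0,"ty":0,"tz":0,"wx":0,"wy":0,"wz":0,"claw":0.05},{"tx":0,"ty":0,"tz":0,"wx":0,"wy":0,"wz":0,"claw":0.05},{"tx":0,"ty":0,"tz":0,"wx":0,"wy":0,"wz":0,"claw":0.05},{"tx":0,"ty":0,"tz":0,"wx":0,"wy":0,"wz":0,"claw":0.05}]'; python3 wb.py b8w$i; done; python3 bub.py b8 | grep -v sat
```

```text
clock: 24.4
position: [0.5927, -0.1803, 0.0925]
ee_rot: [1.202, 2.9, 0.002]
force: [-4.2, 3.3, 23.6]
width: 0.146
clock: 25.4
position: [0.5926, -0.1803, 0.0925]
ee_rot: [1.202, 2.9, 0.002]
force: [-5.2, 3.5, 24.0]
width: 0.147
clk 25.4 F [-5.2  3.5 24. ]
-0.003 bubble [(np.float64(-105.0), np.float64(-104.0)), (np.float64(-51.5), np.float64(-31.5))] dark [(np.float64(-103.5), np.float64(-97.5)), (np.float64(-58.5), np.float64(-57.0)), (np.float64(-24.5), np.float64(-23.0))]
0 bubble [(np.float64(-105.0), np.float64(-104.0)), (np.float64(-52.0), np.float64(-30.5))] dark [(np.float64(-103.5), np.float64(-98.0)), (np.float64(-58.5), np.float64(-56.5)), (np.float64(-25.0), np.float64(-22.5))]
0.003 bubble [(np.float64(-105.0), np.float64(-104.0)), (np.float64(-52.0), np.float64(-31.0))] dark [(np.float64(-103.5), np.float64(-97.0)), (np.float64(-59.0), np.float64(-56.5)), (np.float64(-24.5), np.float64(-22.5))]
clock: 26.45
position: [0.5926, -0.1803, 0.0925]
ee_rot: [1.202, 2.9, 0.002]
force: [-5.4, 2.2, 23.9]
width: 0.153
clk 26.45 F [-5.4  2.2 23.9]
-0.003 bubble [(np.float64(-105.0)
[... 957 characters left out ...]
 (np.float64(-24.5), np.float64(-23.0))]
0 bubble [(np.float64(-105.0), np.float64(-104.0)), (np.float64(-51.0), np.float64(-29.0))] dark [(np.float64(-103.5), np.float64(-98.0)), (np.float64(-58.5), np.float64(-56.5)), (np.float64(-25.0), np.float64(-22.5))]
0.003 bubble [(np.float64(-105.0), np.float64(-104.0)), (np.float64(-50.5), np.float64(-30.0))] dark [(np.float64(-103.5), np.float64(-97.0)), (np.float64(-59.0), np.float64(-56.5)), (np.float64(-24.5), np.float64(-22.5))]
clk 27.55 F [-6.6  3.3 23.3] T [ 1.29  1.28 -0.04] pos [ 0.5926 -0.1803  0.0925] w 0.151
scene bubble y [-52.9 -41.6 -28.8] 32 vial green y [-96.9   8.7]
side bubble y [-54.8 -40.  -26.8] 45 vial green y [-95.3   9.9]
```

View pics/b8w3z.png

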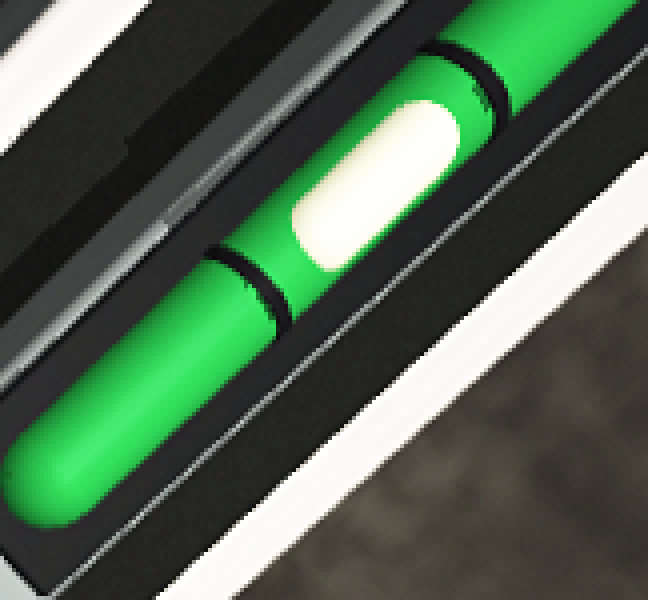

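View pics/b8.png

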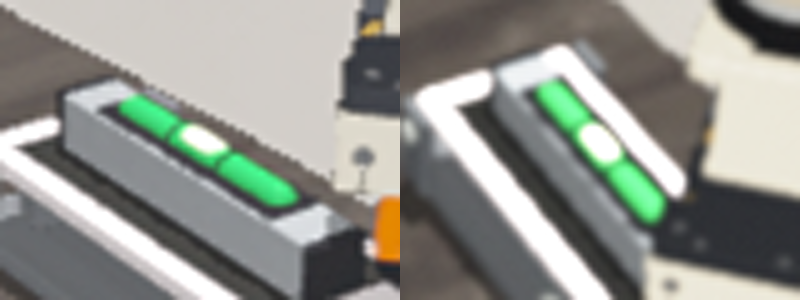

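The bubble has settled at −40.2 against a line middle of −40.7, so it is 0.5 mm off centre. The fixed views agree. Pressing it down moved the bubble about 30 mm, and the push of about 24 N is well past the 9 N that reaches the stop. I hand in.

```bash
python3 -c "
from cell import arm,sensors
s=sensors.observe(); print(s['clock'],s['force'].round(1),s['width'])
print(arm.sign_off())"
```

```text
27.65 [-6.   2.7 23.3] 0.1508226090752419
the job is handed in; nothing more can be done
None
```

I laid the level on the shelf, then gripped the knob, pressed it to its stop and turned it about 45° clockwise net. I handed in at 27.7 s, still holding the knob down; the sign-off gives no verdict.

**Last checks before handing in**
- **Bubble:** it had settled and was about 0.5 mm from the middle of the two lines in the wrist view. The two fixed cameras agreed to within 1–2 mm.
- **Knob:** the push was about 24 N, past the 9 N that reaches the stop, with the jaws closed on the bar at about 14 mm.
- **Level:** it lies at (0.590, −0.041), within a few mm of the mat's middle and in line with the shelf. I did not touch it after letting go.
- **Jars:** I moved nothing near them, but I did not measure their positions again at the end.

**What disagreed along the way**
- **Fingertips:** in the wrist depth images they are about 11 mm behind the reported TCP, where the text puts them 14 mm ahead. My first grip therefore closed above the bar, around the vial. I corrected the height by about 25 mm and the next grip held.
- **Knob position:** the fixed cameras put the knob 2–3 mm off in y. The wrist camera was right, and I shifted the grip to relieve the side force.
- **Bubble reading:** my first reading, 1 s after turning, was taken before the bubble had settled. That cost one correction back and one forward.

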